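# Get the screw pot from behind the spray cans

## Robot

A 6-joint arm with a two-finger parallel gripper is mounted at the origin on the work surface. World frame = base frame: x ahead of the robot, y to its left, z up, the work surface at z = 0. Lengths are in m, angles in degrees, forces in N, time in s.
With the tool pointing down it reaches from about 0.375 to 0.9 m from the base axis. Payload 3.1 kg.
Tool frame: the origin (TCP) lies on the centre line of the jaws, within the pads' length; the fingertips stand 17 mm ahead of it and the grasp point (between the pads) lies 2 mm behind it; z points along the fingers, y is the line along which they close (so a half turn about z gives the same grasp; the last joint's range is limited). The gripper opens to 87 mm and grips with 3 to 60 N. Pads are 19 mm wide; open, the fingers measure 117 mm over their backs; the gripper's body (75 mm by 190 mm) begins 51 mm behind the grasp point.
Start: joints at [-82.305, 30.224, 82.088, -0, 67.689, -10.227], TCP at [0.192, -0.595, 0.207] pointing down, gripper open.
Joint ranges: [-176.69, 176.69], [-43.24, 126.21], [12.49, 139.97], [-82, 262], [0, 151.66], [-163.58, 163.58]. Speed limits (degrees/s): [159.86, 159.86, 180, 180, 180, 180].

## Interface

Orientations are given as a 3x3 rotation matrix whose columns are the frame's x, y, z axes.
In Python, from rig import bot, imaging, finder gives the robot as it stands. The module is installed in compiled form; this text tells all that it offers.
- The arm moves only by the tool play_rows, never from a script. Its argument "motion" is a list that holds one entry, the list of rows, each a list of 6 numbers: the shift along the tool's x, y, z in m, then the turn, a rotation vector about the tool's x, y, z in degrees. In form: [[[dx, dy, dz, wx, wy, wz], ...]]. A call has 1 to 8 rows; each row is the pose to reach, as a shift and turn from the pose commanded when the call began, along the tool's axes at that moment; what a row does not reach only later rows make up. A row lasts 1/12 s, in which the tool goes at most 41.7 mm and 7.16 degrees, less where a joint would pass 70% of its speed; a pose out of reach is approached as far as the arm can. A call with a gripper value outside its range is refused whole. "fingers" is the finger opening in m, from 0 to 0.087, set as the call begins (left out, the last holds). The fingers move at their own pace and stop on an object; the grip force is fixed at half the most. Time passes only in rows, so rows that repeat a pose let the fingers close. It gives the time, the measured TCP pose, the force, the opening and the grip force at its end, in the units of the state.
- bot.read_state(): the state, without advancing time (a new reading comes with each control period).
- imaging.capture(name): name is "side" or "top"; returns a dict with "frame" (384x512x3 uint8, red, green, blue), "camera_matrix" (3x3 intrinsics, pixels), "R" (3x3) and "t" (3): a world point X has camera coordinates R X + t. Camera axes: x right, y down, z forward; pixel columns grow to the right and rows downward; lengths in m; the calibration is good to about 2 mm. A picture is of the moment at which its call begins. There is no depth.
- bot.hand_in(): hands the job in; it is judged then, once.
Trained networks look in the newest picture that a camera, given by its name, has taken for a name from the list of things; names that differ only in an ending like _2 or _b are one class to them, and where a whole thing is asked for, a point or a joint stands for the part that bears it (a point fixed in the world has none). Each returns a list of dicts, best first, with "confidence" (0 to 1); they miss things now and then, are a little off and sometimes report something else, mostly with a low value. They report only what shows in the picture. A call takes as long as a camera call. They do not tell look-alikes from the thing itself.
- finder.recognise(camera, name): "at" ([x, y, z] in m, in world coordinates, good to about 4 mm: the middle of the surface that is visible of it).
- finder.outline_of(camera, name): "pixels" (384x512 bool, what is visible of it).
The state is a dict: "time_s": time; "joint_positions": joint angles; "qvel": joint speeds; "tau": joint torques, N m; "position": TCP position; "tcp_rot": TCP orientation; "force": force on the tool from outside, world axes, zero at the start; "moment": the same for the moment, N m; "opening": opening from 0.0 (shut) to 1.0 (fully open); "grasp_force": force on a finger pad.
Only numpy, scipy, OpenCV 4.12 (cv2) and the standard library are available. Lean on these libraries where they do the work, as an engineer would, in place of code of your own. Each camera call takes 0.05 s, during which the arm holds its last target. There are 200 camera calls.

## Task

The three cans in the white caddy hem in the little yellow-lidded screw pot. Move all three cans onto the black side mat, leaving the pot where it is meanwhile, then fetch the pot and set it in the steel parts dish; only after that stand each can back on the middle of the disc of its own colour. Set everything down upright and gently, without dropping or tipping it, and leave the phone alone.

Things in the scene. Friction and masses are not known exactly. Their poses are not given: they have to be found in the camera images.
- green_can: Green air-duster can with a narrow white nozzle. Upright cylinder, 46 mm diameter, straight-sided from 3 to 105 mm up, then a shoulder; height 128 mm; about 0.22 kg. Origin: centre of its underside; z up. Starts about on the middle of its green disc in the white caddy, 60 to 68 mm from the screw pot (centres), so that the gripper cannot get down to the pot while the cans stand there.
- blue_can: Blue oil bottle with a thin white spout. Upright cylinder, 46 mm diameter, straight-sided from 3 to 105 mm up, then a shoulder; height 128 mm; about 0.22 kg. Origin: centre of its underside; z up. Starts about on the middle of its blue disc in the white caddy, 60 to 68 mm from the screw pot (centres), so that the gripper cannot get down to the pot while the cans stand there.
- red_can: Red contact-cleaner can with a wide black cap (32 mm). Upright cylinder, 46 mm diameter, straight-sided from 3 to 105 mm up, then a shoulder; height 128 mm; about 0.22 kg. Origin: centre of its underside; z up. Starts about on the middle of its red disc in the white caddy, 60 to 68 mm from the screw pot (centres), so that the gripper cannot get down to the pot while the cans stand there.
- screw_pot: Small white pot with a yellow lid, an upright cylinder of 44 mm diameter and 42 mm height, about 0.08 kg. Origin: centre of its underside. At the start it stands on the caddy's floor, 5 mm above the table, between the three cans (one towards the robot, one to the left, one to the right) and the rear lip.
- green_disc: Green disc, 70 mm diameter, 3 mm thick, fixed on the floor of the white caddy: home of the green can. Origin: centre of its underside, 5 mm above the table (its top is at 8 mm); x points to the caddy's rear lip. The three discs lie round the pot's place, one 64 mm before it and one 64 mm to each side; which colour lies where changes.
- blue_disc: Blue disc, 70 mm diameter, 3 mm thick, fixed on the floor of the white caddy: home of the blue bottle. Origin: centre of its underside, 5 mm above the table (its top is at 8 mm); x points to the caddy's rear lip. The caddy is fixed, 180 mm by 212 mm, with a floor 5 mm thick; its one wall, the rear lip, is 25 mm high and 71 mm beyond the two side discs' centres.
- red_disc: Red disc, 70 mm diameter, 3 mm thick, fixed on the floor of the white caddy: home of the red can. Origin: centre of its underside, 5 mm above the table (its top is at 8 mm); x points to the caddy's rear lip. All three discs have the caddy's yaw.
- dish: Round shallow steel parts dish, fixed, 76 mm outside diameter, rim 9 mm high and 4 mm thick (68 mm wide inside), inner floor 4 mm above the table. The pot stands wholly inside the rim. Origin: centre of its underside, on the table.
- side_mat: Black rectangular side mat, fixed, 250 mm along its x, 150 mm along its y, 4 mm thick: where the cans are parked. It lies left or right of the dish, the caddy on the other side. Origin: centre of its underside, on the table.
- phone: Silver phone with a dark screen lying flat beyond the dish, 71 mm along its x, 146 mm along its y, 8 mm thick. A bystander, not to be moved. Origin: centre of its underside.
Things that resemble listed ones, but are neither listed nor needed, are in the scene too. There is more than one size of the green_can; the one meant has the size given above.

How it is judged:
By the outcome, as a careful person would: the job done as asked, in the order asked, and still so for the second after the job is handed in, with the robot touching nothing.
It also fails if it takes over 144 s, if anything falls off the work surface, if the arm or the gripper's body presses on something with over 40 N, if the wrist force passes 120 N, or if a joint passes its speed limit or range.

## Working session

There is one attempt and no reset: what is moved stays moved. The work goes in short steps, Python scripts to look and compute and a tool call to move; the robot and the scene stay as the last step left them, time stands still between calls to the robot, and variables do not carry over. Pictures are saved under pics/ and viewed, at most 14 in all, crops included, and the job is handed in when it is done.

Besides the shell and the picture viewer there is one more tool, called as name([rows], argument=value, ...), one row to a line, values as JSON. play_rows: Moves the arm, as the interface text tells. Its arguments: {"type":"object","properties":{"motion":{"type":"array"},"fingers":{"type":"number"}},"required":["motion"]}

```bash
mkdir -p pics
cat > h.py <<'E'
import numpy as np, cv2, json
from rig import bot, imaging, finder
np.set_printoptions(precision=4, suppress=True)
def snap(c, tag):
    d=imaging.capture(c); cv2.imwrite(f'pics/{tag}.png', d['frame'][:,:,::-1]); return d
def ray(d,u,v):
    R=np.array(d['R']);t=np.array(d['t']);K=np.array(d['camera_matrix'])
    return -R.T@t, R.T@np.linalg.solve(K,[u,v,1.])
def at_z(d,u,v,z):
    c,r=ray(d,u,v); return c+r*(z-c[2])/r[2]
def proj(d,X):
    p=np.array(d['camera_matrix'])@(np.array(d['R'])@np.array(X)+np.array(d['t'])); return p[:2]/p[2]
def tri(d1,p1,d2,p2):
    c1,r1=ray(d1,*p1);c2,r2=ray(d2,*p2)
    s=np.linalg.lstsq(np.c_[r1,-r2],c2-c1,rcond=None)[0]
    a,b=c1+s[0]*r1,c2+s[1]*r2; return (a+b)/2, np.linalg.norm(a-b)
E
python3 - <<'E'
from h import *
s=bot.read_state(); print(s['time_s'],s['position'],s['tcp_rot'],s['opening'])
for c in ('top','side'):
    d=snap(c,c+'0'); print(c,-np.array(d['R']).T@d['t'])
    for n in 'green_can blue_can red_can screw_pot green_disc blue_disc red_disc dish side_mat phone'.split():
        for r in finder.recognise(c,n):
            if r['confidence']>.2: print(n,round(r['confidence'],2),np.array(r['at']),proj(d,r['at']).round())
E
```

```text
0.0 [ 0.1922 -0.5939  0.206 ] [[ 0.9515  0.3077 -0.0003]
 [ 0.3077 -0.9515  0.0022]
 [ 0.0004 -0.0022 -1.    ]] 1.0017769201921682
top [ 0.4862 -0.061   1.201 ]
green_can 0.92 [ 0.5462 -0.3729  0.1508] [403. 205.]
green_can 0.77 [ 0.4086 -0.3511  0.1512] [396. 272.]
green_can 0.56 [ 0.5327 -0.245   0.1174] [339. 214.]
green_can 0.33 [ 0.7849 -0.005   0.006 ] [229. 115.]
green_can 0.21 [ 0.6148 -0.0106  0.0047] [232. 184.]
blue_can 0.83 [ 0.5351 -0.1293  0.1181] [286. 214.]
red_can 0.8 [ 0.4718 -0.1831  0.122 ] [312. 243.]
screw_pot 0.72 [ 0.5332 -0.188   0.0489] [309. 216.]
screw_pot 0.35 [ 0.6171 -0.0085  0.0066] [232. 183.]
green_disc 0.57 [ 0.5198 -0.2461  0.0118] [332. 221.]
blue_disc 0.74 [ 0.5246 -0.1163  0.0096] [278. 221.]
red_disc 0.74 [ 0.4714 -0.1848  0.1219] [313. 243.]
red_disc 0.71 [ 0.4784 -0.1798  0.0091] [305. 239.]
dish 0.7 [ 0.6161 -0.0095  0.0059] [232. 184.]
side_mat 0.67 [0.5557 0.1928 0.0063] [148. 211.]
phone 0.59 [ 0.7841 -0.007   0.0061] [230. 115.]
side [ 0.2994 -0.657   0.5174]
green_can 0.81 [ 0.5344 -0.4063  0.1171] [329. 290.]
green_can 0.81 [ 0.3967 -0.3901  0.1236] [232. 314.]
green_can 0.79 [ 0.5239 -0.2744  0.0803] [276. 250.]
blue_can 0.82 [ 0.5242 -0.146   0.0828] [245. 206.]
red_can 0.7 [ 0.4586 -0.2089  0.0865] [226. 234.]
screw_pot 0.83 [ 0.5252 -0.2006  0.0436] [258. 238.]
green_disc 0.8 [ 0.5182 -0.2801  0.0022] [273. 284.]
blue_disc 0.4 [ 0.5212 -0.1529  0.0055] [245. 238.]
red_disc 0.49 [ 0.4852 -0.1986  0.0085] [238. 257.]
dish 0.49 [ 0.6318 -0.0135  0.001 ] [264. 191.]
side_mat 0.58 [0.551  0.1845 0.0049] [205. 159.]
phone 0.95 [ 0.7861 -0.0111  0.0059] [317. 174.]
phone 0.66 [0.5475 0.1826 0.004 ] [205. 160.]
```

View pics/top0.png

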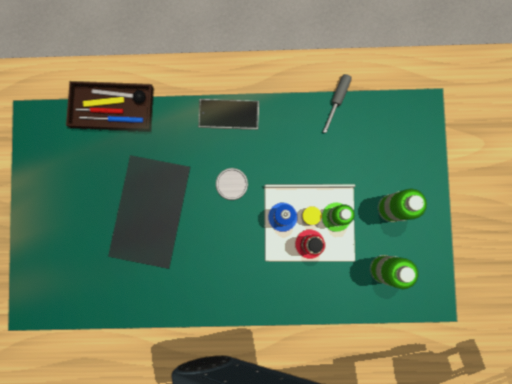

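View pics/side0.png

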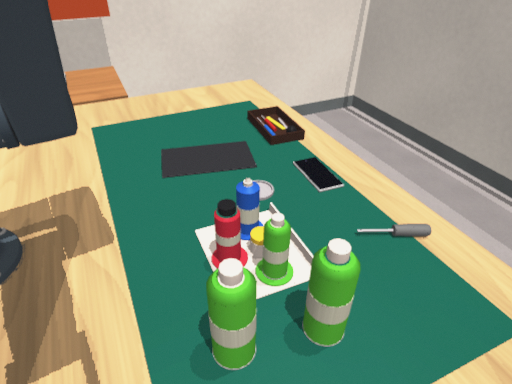

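```bash
cat >> h.py <<'E'
from scipy.optimize import minimize
def cyl(r,z0,z1,n=40):
    a=np.linspace(0,2*np.pi,n); return np.array([[r*np.cos(t),r*np.sin(t),z] for z in (z0,z1) for t in a])
CAN=np.vstack([cyl(.023,0,.105),cyl(.008,.127,.128)]); REDC=np.vstack([cyl(.023,0,.105),cyl(.016,.12,.128)])
POT=cyl(.022,0,.042); DISH=cyl(.038,0,.009); DISC=cyl(.035,0,.003)
def hull(d,P,S=4):
    q=np.array([proj(d,p) for p in P]); m=np.zeros((384*S,512*S),np.uint8)
    cv2.fillConvexPoly(m,cv2.convexHull(((q+.5)*S).astype(np.int32)),1)
    return cv2.resize(m.astype(np.float32),(512,384),interpolation=cv2.INTER_AREA)
def outlines(c,n,near,d,px=40):
    for r in finder.outline_of(c,n):
        ys,xs=np.nonzero(r['pixels'])
        if len(xs) and np.hypot(xs.mean()-near[0],ys.mean()-near[1])<px: return np.array(r['pixels'])
def fit(views,P,x0,fz=False):
    # views: (d, mask, ignore)
    def f(p):
        o=np.array([p[0],p[1],p[2] if not fz else x0[2]]); e=0
        for d,m,ig in views:
            h=hull(d,P+o); w=~ig; e+=np.abs(h-m)[w].sum()/m.sum()
        return e
    k=2 if fz else 3
    s=np.vstack([x0[:k]]+[np.array(x0[:k])+.012*np.eye(k)[i] for i in range(k)])
    r=minimize(f,x0[:k],method='Nelder-Mead',options=dict(initial_simplex=s,xatol=2e-4,fatol=1e-4,maxiter=120))
    return r.x,r.fun
E
python3 - <<'E'
from h import *
D={c:imaging.capture(c) for c in('top','side')}
T={'green_can':(CAN,.533,-.25,.008),'blue_can':(CAN,.533,-.125,.008),'red_can':(REDC,.467,-.187,.008),'screw_pot':(POT,.533,-.188,.005),'dish':(DISH,.617,-.009,0)}
M={}
for n,(P,*x) in T.items():
    for c in D:
        M[n,c]=outlines(c,n,proj(D[c],np.array(x)+[0,0,P[:,2].max()/2]),D[c])
        if M[n,c] is None: print('miss',n,c)
for n,(P,*x) in T.items():
    def v(cs):
        return [(D[c],M[n,c],np.any([M[k,c] for k in T if k!=n and M[k,c] is not None],axis=0)) for c in cs if M[n,c] is not None]
    print(n,*fit(v(D),P,x),'top',*fit(v(['top']),P,x,True),'side',*fit(v(['side']),P,x,True))
m=outlines('top','side_mat',(148,211),D['top'])
q=np.argwhere(m)[:,::-1].astype(np.float32); b=cv2.boxPoints(cv2.minAreaRect(q))
w=np.array([at_z(D['top'],*p,.004) for p in b]); print('mat',w.mean(0),w)
im=D['top']['frame'][170:300,255:435,::-1]; im2=D['side']['frame'][200:370,200:360,::-1]
a=cv2.resize(im,(400,289),interpolation=3);e=cv2.resize(im2,(306,325),interpolation=3)
o=np.zeros((325,706,3),np.uint8);o[:289,:400]=a;o[:,400:]=e;cv2.imwrite('pics/crop.png',o)
E
```

```text
green_can [ 0.5326 -0.2558  0.0077] 0.0902168455661145 top [ 0.5321 -0.2556] 0.03729633401221996 side [ 0.5327 -0.2556] 0.04734095427435388
blue_can [ 0.5358 -0.1295 -0.0004] 0.12518176601899011 top [ 0.535  -0.1284] 0.07728494623655914 side [ 0.5333 -0.136 ] 0.06895711500974659
red_can [ 0.4681 -0.1911  0.009 ] 0.20474223949550485 top [ 0.4671 -0.1911] 0.07583932853717026 side [ 0.4696 -0.1894] 0.09825762829403606
screw_pot [ 0.5352 -0.1943  0.0051] 0.17096096487075085 top [ 0.5347 -0.1942] 0.10338983050847457 side [ 0.5361 -0.1932] 0.04381983240223464
dish [ 0.6177 -0.0068 -0.0145] 0.2806625579657379 top [ 0.6166 -0.0079] 0.05235180412371134 side [ 0.5924 -0.011 ] 0.10908457249070631
mat [0.5552 0.1911 0.004 ] [[0.4495 0.2909 0.004 ]
 [0.6953 0.2393 0.004 ]
 [0.6601 0.0902 0.004 ]
 [0.416  0.1442 0.004 ]]
```

View pics/crop.png

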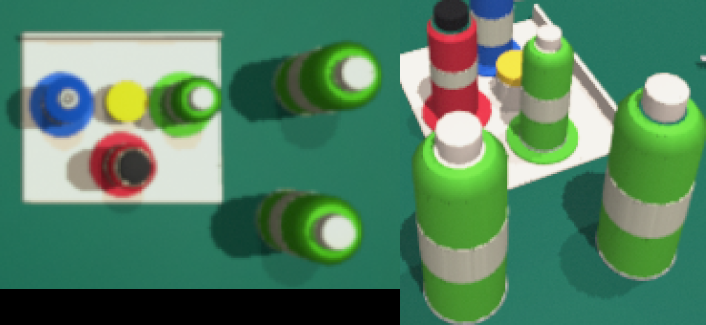

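Candidates for the green can in the top view are at (340,215), (403,205) and (396,272). The first, at (340,215), is the one meant: it is small, as big as the blue and red cans, and stands on the green disc in the caddy. The other two are clearly larger and stand outside the caddy.

play_rows([
  [[0,0,-0.03,0,0,-6],[0,0,-0.06,0,0,-12],[0,0,-0.09,0,0,-19],[0,0,-0.11,0,0,-25],[0,0,-0.12,0,0,-32],[0,0,-0.12,0,0,-38],[0,0,-0.12,0,0,-45],[0,0,-0.12,0,0,-50]],
], fingers=0.087)

```text
time_s: 2.42
position: [0.1924, -0.5947, 0.3276]
tcp_rot: [[0.371, 0.929, 0.0], [0.929, -0.371, -0.001], [-0.001, 0.0, -1.0]]
force: [0.3, 0.2, 0.8]
opening: 0.997
grasp_force: 0.0
```

play_rows([
  [[0,0,0,0,0,-7],[0,0,0,0,0,-14],[0,0,0,0,0,-20],[0,0,0,0,0,-22.1],[0,0,0,0,0,-22.1]],
])

```text
time_s: 2.83
position: [0.1923, -0.5945, 0.327]
tcp_rot: [[-0.001, 1.0, -0.0], [1.0, 0.001, 0.0], [0.0, -0.0, -1.0]]
force: [-0.5, 0.6, -0.2]
opening: 1.0
grasp_force: 0.0
```

play_rows([
  [[0.02,0.015,0,0,0,0],[0.05,0.037,0,0,0,0],[0.082,0.06,0,0,0,0],[0.114,0.084,0,0,0,0],[0.146,0.108,0,0,0,0],[0.178,0.131,0,0,0,0],[0.21,0.155,0,0,0,0],[0.242,0.178,0,0,0,0]],
])

```text
time_s: 3.5
position: [0.3711, -0.3509, 0.3273]
tcp_rot: [[0.001, 1.0, 0.001], [1.0, -0.001, -0.0], [-0.0, 0.001, -1.0]]
force: [0.7, -0.2, 0.8]
opening: 1.0
grasp_force: 0.0
```

play_rows([
  [[0.032,0.024,0,0,0,0],[0.064,0.047,0,0,0,0],[0.096,0.07,0,0,0,0],[0.128,0.094,0,0,0,0],[0.16,0.118,0,0,0,0],[0.192,0.142,0,0,0,0],[0.216,0.158,0,0,0,0],[0.224,0.165,0,0,0,0]],
])

```text
time_s: 4.17
position: [0.5368, -0.1247, 0.3271]
tcp_rot: [[-0.003, 1.0, 0.001], [1.0, 0.003, 0.002], [0.002, 0.001, -1.0]]
force: [-0.8, -1.3, 0.0]
opening: 0.999
grasp_force: 0.0
```

play_rows([
  [[0,0,0.03,0,0,0],[0,0,0.065,0,0,0],[0,0,0.1,0,0,0],[0,0,0.12,0,0,0],[0,0,0.13,0,0,0],[0,0,0.13,0,0,0]],
])

```text
time_s: 4.67
position: [0.5335, -0.1285, 0.1948]
tcp_rot: [[0.001, 1.0, -0.005], [1.0, -0.001, 0.002], [0.002, -0.005, -1.0]]
force: [-0.0, -0.4, -0.3]
opening: 0.998
grasp_force: 0.0
```

play_rows([
  [[0,0,0.02,0,0,0],[0,0,0.04,0,0,0],[0,0,0.06,0,0,0],[0,0,0.08,0,0,0],[0,0,0.095,0,0,0],[0,0,0.101,0,0,0],[0,0,0.101,0,0,0],[0,0,0.101,0,0,0]],
])

```text
time_s: 5.33
position: [0.5363, -0.1293, 0.0973]
tcp_rot: [[0.0, 1.0, 0.002], [1.0, -0.0, -0.001], [-0.001, 0.002, -1.0]]
force: [-0.1, 0.9, 0.5]
opening: 1.001
grasp_force: 0.0
```

play_rows([
  [[0,0,0,0,0,0],[0,0,0,0,0,0],[0,0,0,0,0,0],[0,0,0,0,0,0],[0,0,0,0,0,0],[0,0,0,0,0,0],[0,0,0,0,0,0],[0,0,0,0,0,0]],
], fingers=0.03)

```text
time_s: 6.0
position: [0.5354, -0.1286, 0.0961]
tcp_rot: [[-0.0, 1.0, 0.0], [1.0, 0.0, -0.0], [-0.0, 0.0, -1.0]]
force: [0.6, 0.2, -0.6]
opening: 0.498
grasp_force: 30.0
```

play_rows([
  [[0,0,-0.003,0,0,0],[0,0,-0.01,0,0,0],[0,0,-0.02,0,0,0],[0,0,-0.03,0,0,0],[0,0,-0.04,0,0,0],[0,0,-0.05,0,0,0],[0.004,0.001,-0.057,0,0,0],[0.012,0.004,-0.06,0,0,0]],
])

```text
time_s: 6.67
position: [0.5399, -0.1171, 0.1579]
tcp_rot: [[0.001, 1.0, 0.003], [1.0, -0.001, -0.001], [-0.001, 0.003, -1.0]]
force: [0.0, 0.2, -3.0]
opening: 0.496
grasp_force: 30.0
```

play_rows([
  [[0.014,0.004,0,0,0,0],[0.034,0.01,0,0,0,0],[0.056,0.017,0,0,0,0],[0.08,0.025,0,0,0,0],[0.105,0.033,0,0,0,0],[0.13,0.041,0,0,0,0],[0.155,0.049,0,0,0,0],[0.18,0.057,0,0,0,0]],
])

```text
time_s: 7.33
position: [0.596, 0.0657, 0.156]
tcp_rot: [[-0.001, 1.0, -0.001], [1.0, 0.001, 0.0], [0.0, -0.001, -1.0]]
force: [0.8, -0.0, -2.2]
opening: 0.495
grasp_force: 30.0
```

play_rows([
  [[0.025,0.008,0,0,0,0],[0.05,0.015,0,0,0,0],[0.075,0.023,0,0,0,0],[0.1,0.031,0,0,0,0],[0.12,0.037,0,0,0,0],[0.136,0.042,0,0,0,0],[0.144,0.045,0,0,0,0],[0.146,0.045,0,0,0,0]],
])

```text
time_s: 8.0
position: [0.641, 0.2118, 0.1557]
tcp_rot: [[-0.003, 1.0, 0.0], [1.0, 0.003, 0.0], [0.0, 0.0, -1.0]]
force: [-0.4, -1.2, -2.0]
opening: 0.493
grasp_force: 30.0
```

play_rows([
  [[0,0,0.008,0,0,0],[0,0,0.02,0,0,0],[0,0,0.032,0,0,0],[0,0,0.044,0,0,0],[0,0,0.053,0,0,0],[0,0,0.058,0,0,0],[0,0,0.06,0,0,0],[0,0,0.06,0,0,0]],
])

```text
time_s: 8.67
position: [0.6407, 0.2092, 0.0951]
tcp_rot: [[-0.0, 1.0, -0.001], [1.0, 0.0, -0.0], [-0.0, -0.001, -1.0]]
force: [-0.3, 0.7, -1.0]
opening: 0.492
grasp_force: 30.0
```

play_rows([
  [[0,0,0.001,0,0,0],[0,0,0.002,0,0,0],[0,0,0.003,0,0,0],[0,0,0.003,0,0,0],[0,0,0.003,0,0,0]],
])

```text
time_s: 9.08
position: [0.6411, 0.2096, 0.0934]
tcp_rot: [[-0.001, 1.0, 0.0], [1.0, 0.001, 0.0], [0.0, 0.0, -1.0]]
force: [-0.5, -0.2, -2.7]
opening: 0.493
grasp_force: 30.0
```

Run:
```python
from h import *
s=bot.read_state(); print(s['force'],s['position'])
d=snap('side','s1'); im=d['frame'][100:230,150:330,::-1]; cv2.imwrite('pics/s1.png',cv2.resize(im,None,fx=3,fy=3))
```

```text
[-0.4713 -0.1969 -2.7189] [0.6411 0.2096 0.0934]
```

View pics/s1.png

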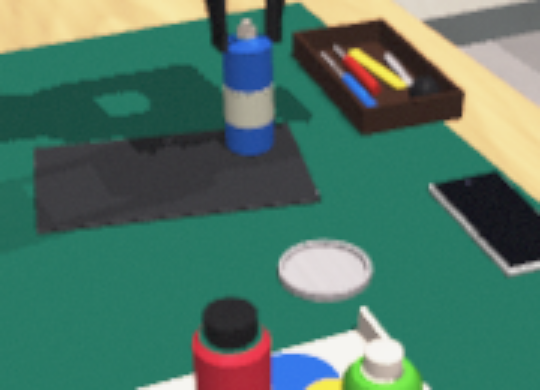

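The blue can hangs upright over the mat's far edge, at crop px (248,150), and is still carried, since the force is about its weight. I'll lower it in small steps until it touches.

play_rows([
  [[0,0,0.0005,0,0,0],[0,0,0.001,0,0,0],[0,0,0.001,0,0,0],[0,0,0.001,0,0,0]],
])

```text
time_s: 9.47
position: [0.6412, 0.2095, 0.0922]
tcp_rot: [[-0.0, 1.0, 0.0], [1.0, 0.0, 0.0], [0.0, 0.0, -1.0]]
force: [-0.7, 0.6, -1.1]
opening: 0.498
grasp_force: 30.0
```

play_rows([
  [[0,0,0.0005,0,0,0],[0,0,0.001,0,0,0],[0,0,0.001,0,0,0],[0,0,0.001,0,0,0]],
])

```text
time_s: 9.8
position: [0.6414, 0.2096, 0.092]
tcp_rot: [[-0.0, 1.0, 0.001], [1.0, 0.0, 0.0], [0.0, 0.001, -1.0]]
force: [-2.0, -0.4, 4.2]
opening: 0.496
grasp_force: 30.0
```

play_rows([
  [[0,0,0,0,0,0],[0,0,0,0,0,0],[0,0,0,0,0,0],[0,0,0,0,0,0],[0,0,0,0,0,0],[0,0,0,0,0,0],[0,0,0,0,0,0]],
], fingers=0.087)

```text
time_s: 10.38
position: [0.641, 0.2095, 0.0908]
tcp_rot: [[-0.0, 1.0, -0.0], [1.0, 0.0, -0.0], [-0.0, -0.0, -1.0]]
force: [0.4, -0.2, 0.6]
opening: 0.936
grasp_force: 0.0
```

play_rows([
  [[0,0,-0.005,0,0,0],[0,0,-0.015,0,0,0],[0,0,-0.035,0,0,0],[0,0,-0.06,0,0,0],[0,0,-0.09,0,0,0],[0,0,-0.12,0,0,0],[0,0,-0.14,0,0,0],[0,0,-0.146,0,0,0]],
])

```text
time_s: 11.05
position: [0.6437, 0.2101, 0.2431]
tcp_rot: [[-0.001, 1.0, 0.01], [1.0, 0.001, 0.002], [0.002, 0.01, -1.0]]
force: [0.9, 0.1, 0.6]
opening: 1.0
grasp_force: 0.0
```

play_rows([
  [[-0.015,-0.006,0,0,0,0],[-0.04,-0.017,0,0,0,0],[-0.07,-0.03,0,0,0,0],[-0.1,-0.043,0,0,0,0],[-0.13,-0.056,0,0,0,0],[-0.16,-0.07,0,0,0,0],[-0.19,-0.082,0,0,0,0],[-0.22,-0.096,0,0,0,0]],
])

```text
time_s: 11.72
position: [0.544, -0.0117, 0.2367]
tcp_rot: [[-0.001, 1.0, -0.001], [1.0, 0.001, 0.0], [0.0, -0.001, -1.0]]
force: [1.2, -1.8, 0.1]
opening: 1.002
grasp_force: 0.0
```

play_rows([
  [[-0.03,-0.013,0,0,0,0],[-0.06,-0.026,0,0,0,0],[-0.09,-0.039,0,0,0,0],[-0.12,-0.052,0,0,0,0],[-0.145,-0.063,0,0,0,0],[-0.165,-0.071,0,0,0,0],[-0.176,-0.076,0,0,0,0],[-0.18,-0.078,0,0,0,0]],
])

```text
time_s: 12.38
position: [0.4664, -0.1919, 0.2368]
tcp_rot: [[0.002, 1.0, -0.001], [1.0, -0.002, 0.0], [0.0, -0.001, -1.0]]
force: [-1.2, 0.6, 0.7]
opening: 0.999
grasp_force: 0.0
```

Run:
```python
from h import *
s=bot.read_state(); print(s['position'])
d=snap('side','s2')
```

```text
[ 0.4664 -0.1919  0.2368]
```

View pics/s2.png

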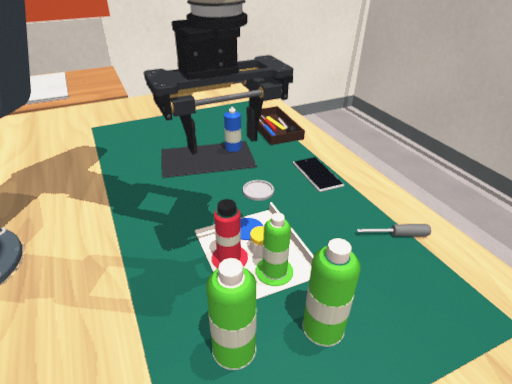

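Blue stands upright on the mat at (233,130), and the open fingers are above the red can at (228,205). I'll grasp red next.

play_rows([
  [[0,0,0.02,0,0,0],[0,0,0.045,0,0,0],[0,0,0.07,0,0,0],[0,0,0.095,0,0,0],[0,0,0.118,0,0,0],[0,0,0.133,0,0,0],[0,0,0.141,0,0,0],[0,0,0.141,0,0,0]],
])

```text
time_s: 13.1
position: [0.4665, -0.1887, 0.0944]
tcp_rot: [[-0.002, 1.0, -0.003], [1.0, 0.002, 0.003], [0.003, -0.003, -1.0]]
force: [-0.3, -0.8, 0.9]
opening: 1.002
grasp_force: 0.0
```

play_rows([
  [[0,0,0,0,0,0],[0,0,0,0,0,0],[0,0,0,0,0,0],[0,0,0,0,0,0],[0,0,0,0,0,0],[0,0,0,0,0,0],[0,0,0,0,0,0],[0,0,0,0,0,0]],
], fingers=0.03)

```text
time_s: 13.77
position: [0.4675, -0.1908, 0.0963]
tcp_rot: [[-0.0, 1.0, 0.001], [1.0, 0.0, -0.0], [-0.0, 0.001, -1.0]]
force: [0.3, 0.3, 0.5]
opening: 0.505
grasp_force: 30.0
```

play_rows([
  [[0,0,-0.003,0,0,0],[0,0,-0.01,0,0,0],[0,0,-0.02,0,0,0],[0,0,-0.03,0,0,0],[0,0,-0.04,0,0,0],[0,0,-0.05,0,0,0],[0,0,-0.057,0,0,0],[0,0,-0.06,0,0,0]],
])

```text
time_s: 14.43
position: [0.4679, -0.191, 0.1578]
tcp_rot: [[-0.0, 1.0, 0.002], [1.0, 0.0, -0.002], [-0.002, 0.002, -1.0]]
force: [0.1, -1.1, -2.1]
opening: 0.507
grasp_force: 30.0
```

play_rows([
  [[0.008,0,0,0,0,0],[0.022,0.001,0,0,0,0],[0.042,0.002,0,0,0,0],[0.066,0.003,0,0,0,0],[0.092,0.004,0,0,0,0],[0.12,0.005,0,0,0,0],[0.148,0.006,0,0,0,0],[0.176,0.007,0,0,0,0]],
])

```text
time_s: 15.1
position: [0.4732, -0.0126, 0.1556]
tcp_rot: [[0.0, 1.0, -0.002], [1.0, -0.0, 0.001], [0.001, -0.002, -1.0]]
force: [0.5, 0.7, -3.0]
opening: 0.508
grasp_force: 30.0
```

play_rows([
  [[0.028,0.001,0,0,0,0],[0.056,0.002,0,0,0,0],[0.084,0.003,0,0,0,0],[0.112,0.004,0,0,0,0],[0.14,0.005,0,0,0,0],[0.166,0.006,0,0,0,0],[0.19,0.007,0,0,0,0],[0.212,0.008,0,0,0,0]],
])

```text
time_s: 15.77
position: [0.4807, 0.1994, 0.1555]
tcp_rot: [[-0.001, 1.0, -0.002], [1.0, 0.001, 0.0], [0.0, -0.002, -1.0]]
force: [0.5, -0.5, -3.5]
opening: 0.506
grasp_force: 30.0
```

play_rows([
  [[0.02,0.001,0,0,0,0],[0.034,0.002,0,0,0,0],[0.042,0.002,0,0,0,0],[0.045,0.002,0,0,0,0],[0.045,0.002,0.006,0,0,0],[0.045,0.002,0.016,0,0,0],[0.045,0.002,0.028,0,0,0],[0.045,0.002,0.038,0,0,0]],
])

```text
time_s: 16.43
position: [0.4833, 0.2412, 0.1166]
tcp_rot: [[0.001, 1.0, -0.002], [1.0, -0.001, -0.001], [-0.001, -0.002, -1.0]]
force: [-1.0, 0.6, -1.9]
opening: 0.504
grasp_force: 30.0
```

play_rows([
  [[0,0,0.009,0,0,0],[0,0,0.016,0,0,0],[0,0,0.021,0,0,0],[0,0,0.024,0,0,0],[0,0,0.025,0,0,0],[0,0,0.0255,0,0,0],[0,0,0.026,0,0,0],[0,0,0.026,0,0,0]],
])

```text
time_s: 17.1
position: [0.4844, 0.2426, 0.0925]
tcp_rot: [[-0.0, 1.0, 0.001], [1.0, 0.0, 0.0], [0.0, 0.001, -1.0]]
force: [0.5, -0.9, -2.4]
opening: 0.507
grasp_force: 30.0
```

play_rows([
  [[0,0,0.0005,0,0,0],[0,0,0.001,0,0,0],[0,0,0.001,0,0,0],[0,0,0.001,0,0,0]],
])

```text
time_s: 17.43
position: [0.4848, 0.2427, 0.0922]
tcp_rot: [[-0.0, 1.0, 0.002], [1.0, 0.0, 0.001], [0.001, 0.002, -1.0]]
force: [-0.7, -0.2, 6.0]
opening: 0.504
grasp_force: 30.0
```

play_rows([
  [[0,0,0,0,0,0],[0,0,0,0,0,0],[0,0,0,0,0,0],[0,0,0,0,0,0],[0,0,0,0,0,0],[0,0,0,0,0,0],[0,0,0,0,0,0]],
], fingers=0.087)

```text
time_s: 18.02
position: [0.4839, 0.2424, 0.0909]
tcp_rot: [[-0.0, 1.0, -0.0], [1.0, 0.0, -0.0], [-0.0, -0.0, -1.0]]
force: [0.4, 0.4, 1.0]
opening: 0.938
grasp_force: 0.0
```

play_rows([
  [[0,0,-0.005,0,0,0],[0,0,-0.015,0,0,0],[0,0,-0.035,0,0,0],[0,0,-0.06,0,0,0],[0,0,-0.09,0,0,0],[0,0,-0.12,0,0,0],[0,0,-0.14,0,0,0],[0,0,-0.146,0,0,0]],
])

```text
time_s: 18.68
position: [0.4864, 0.2432, 0.2419]
tcp_rot: [[-0.001, 1.0, 0.009], [1.0, 0.0, 0.002], [0.002, 0.009, -1.0]]
force: [1.1, -0.4, 0.8]
opening: 0.998
grasp_force: 0.0
```

play_rows([
  [[-0.02,0.002,0,0,0,0],[-0.05,0.005,0,0,0,0],[-0.085,0.008,0,0,0,0],[-0.12,0.012,0,0,0,0],[-0.155,0.015,0,0,0,0],[-0.19,0.018,0,0,0,0],[-0.225,0.022,0,0,0,0],[-0.26,0.025,0,0,0,0]],
])

```text
time_s: 19.35
position: [0.5085, -0.0191, 0.2366]
tcp_rot: [[-0.0, 1.0, -0.001], [1.0, 0.0, 0.0], [0.0, -0.001, -1.0]]
force: [0.1, 0.7, 0.9]
opening: 0.998
grasp_force: 0.0
```

play_rows([
  [[-0.035,0.003,0,0,0,0],[-0.07,0.007,0,0,0,0],[-0.105,0.01,0,0,0,0],[-0.14,0.014,0,0,0,0],[-0.175,0.017,0,0,0,0],[-0.205,0.02,0,0,0,0],[-0.226,0.023,0,0,0,0],[-0.238,0.0235,0,0,0,0]],
])

```text
time_s: 20.02
position: [0.5326, -0.2583, 0.2363]
tcp_rot: [[0.002, 1.0, -0.0], [1.0, -0.002, -0.0], [-0.0, -0.0, -1.0]]
force: [-0.1, -0.6, -0.2]
opening: 0.999
grasp_force: 0.0
```

Run:
```python
from h import *
print(bot.read_state()['position'])
d=snap('side','s3')
cv2.imwrite('pics/s3.png',cv2.resize(d['frame'][80:330,150:400,::-1],None,fx=2.2,fy=2.2))
```

```text
[ 0.5326 -0.2583  0.2363]
```

View pics/s3.png

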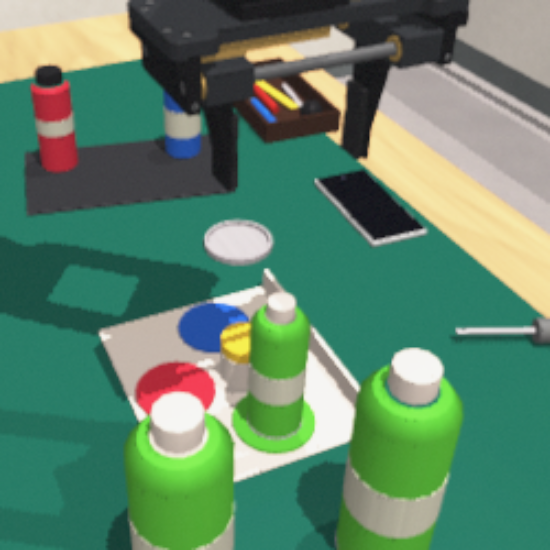

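Red (crop 55,120) and blue (crop 183,125) stand upright on the mat. The arm is over the small green can at (280,370), so I'll grasp that one.

play_rows([
  [[0,0,0.02,0,0,0],[0,0,0.045,0,0,0],[0,0,0.07,0,0,0],[0,0,0.095,0,0,0],[0,0,0.118,0,0,0],[0,0,0.133,0,0,0],[0,0,0.141,0,0,0],[0,0,0.141,0,0,0]],
])

```text
time_s: 20.73
position: [0.5312, -0.2533, 0.0941]
tcp_rot: [[-0.001, 1.0, -0.004], [1.0, 0.001, 0.003], [0.003, -0.004, -1.0]]
force: [0.1, -0.1, -0.2]
opening: 0.997
grasp_force: 0.0
```

play_rows([
  [[0,0,0,0,0,0],[0,0,0,0,0,0],[0,0,0,0,0,0],[0,0,0,0,0,0],[0,0,0,0,0,0],[0,0,0,0,0,0],[0,0,0,0,0,0],[0,0,0,0,0,0]],
], fingers=0.03)

```text
time_s: 21.4
position: [0.5326, -0.2556, 0.0963]
tcp_rot: [[-0.0, 1.0, -0.0], [1.0, 0.0, -0.0], [-0.0, -0.0, -1.0]]
force: [-0.5, 1.3, 1.6]
opening: 0.499
grasp_force: 30.0
```

play_rows([
  [[0,0,-0.003,0,0,0],[0,0,-0.01,0,0,0],[0,0,-0.022,0,0,0],[0,0,-0.036,0,0,0],[0,0,-0.05,0,0,0],[0,0,-0.064,0,0,0],[0,0,-0.075,0,0,0],[0,0,-0.08,0,0,0]],
])

```text
time_s: 22.07
position: [0.5335, -0.256, 0.1779]
tcp_rot: [[-0.0, 1.0, 0.002], [1.0, 0.0, -0.002], [-0.002, 0.002, -1.0]]
force: [0.4, 0.2, -1.9]
opening: 0.495
grasp_force: 30.0
```

play_rows([
  [[0.008,0,0,0,0,0],[0.022,0.001,0,0,0,0],[0.042,0.002,0,0,0,0],[0.066,0.003,0,0,0,0],[0.092,0.004,0,0,0,0],[0.12,0.005,0,0,0,0],[0.148,0.006,0,0,0,0],[0.176,0.007,0,0,0,0]],
])

```text
time_s: 22.73
position: [0.5381, -0.0765, 0.1748]
tcp_rot: [[-0.001, 1.0, -0.003], [1.0, 0.001, 0.002], [0.002, -0.003, -1.0]]
force: [-0.7, 0.3, -2.1]
opening: 0.499
grasp_force: 30.0
```

play_rows([
  [[0.028,0.001,0,0,0,0],[0.056,0.002,0,0,0,0],[0.084,0.003,0,0,0,0],[0.112,0.004,0,0,0,0],[0.14,0.005,0,0,0,0],[0.166,0.006,0,0,0,0],[0.186,0.007,0,0,0,0],[0.2,0.007,0,0,0,0]],
])

```text
time_s: 23.4
position: [0.5445, 0.1239, 0.1748]
tcp_rot: [[-0.003, 1.0, -0.003], [1.0, 0.003, 0.001], [0.001, -0.003, -1.0]]
force: [0.5, 0.7, -1.7]
opening: 0.496
grasp_force: 30.0
```

play_rows([
  [[0.016,0.0005,0,0,0,0],[0.027,0.001,0,0,0,0],[0.034,0.001,0,0,0,0],[0.037,0.0015,0,0,0,0],[0.037,0.0015,0.008,0,0,0],[0.037,0.0015,0.022,0,0,0],[0.037,0.0015,0.038,0,0,0],[0.037,0.0015,0.053,0,0,0]],
])

```text
time_s: 24.07
position: [0.5479, 0.1565, 0.122]
tcp_rot: [[0.001, 1.0, -0.0], [1.0, -0.001, -0.0], [-0.0, -0.0, -1.0]]
force: [-0.6, 0.3, -2.0]
opening: 0.493
grasp_force: 30.0
```

play_rows([
  [[0,0,0.012,0,0,0],[0,0,0.021,0,0,0],[0,0,0.027,0,0,0],[0,0,0.03,0,0,0],[0,0,0.031,0,0,0],[0,0,0.0315,0,0,0],[0,0,0.032,0,0,0],[0,0,0.032,0,0,0]],
])

```text
time_s: 24.73
position: [0.5479, 0.1573, 0.0923]
tcp_rot: [[-0.001, 1.0, 0.0], [1.0, 0.001, -0.0], [-0.0, 0.0, -1.0]]
force: [-2.3, -0.9, 5.0]
opening: 0.499
grasp_force: 30.0
```

play_rows([
  [[0,0,0,0,0,0],[0,0,0,0,0,0],[0,0,0,0,0,0],[0,0,0,0,0,0],[0,0,0,0,0,0],[0,0,0,0,0,0],[0,0,0,0,0,0]],
], fingers=0.087)

```text
time_s: 25.32
position: [0.5482, 0.1576, 0.091]
tcp_rot: [[-0.0, 1.0, 0.0], [1.0, 0.0, 0.0], [0.0, 0.0, -1.0]]
force: [-0.5, 0.4, -1.0]
opening: 0.937
grasp_force: 0.0
```

play_rows([
  [[0,0,-0.005,0,0,0],[0,0,-0.015,0,0,0],[0,0,-0.035,0,0,0],[0,0,-0.06,0,0,0],[0,0,-0.09,0,0,0],[0,0,-0.12,0,0,0],[0,0,-0.14,0,0,0],[0,0,-0.146,0,0,0]],
])

```text
time_s: 25.98
position: [0.5505, 0.1578, 0.2421]
tcp_rot: [[-0.001, 1.0, 0.009], [1.0, 0.0, 0.001], [0.001, 0.009, -1.0]]
force: [0.8, 0.4, -0.0]
opening: 1.001
grasp_force: 0.0
```

Run:
```python
from h import *
D={c:snap(c,c+'4') for c in('top','side')}
T={'green_disc':(DISC,.533,-.256,.005),'blue_disc':(DISC,.533,-.129,.005),'red_disc':(DISC,.467,-.19,.005),'screw_pot':(POT,.534,-.194,.005),'dish':(DISH,.617,-.008,0)}
M={}
for n,(P,*x) in T.items():
    for c in D:
        M[n,c]=outlines(c,n,proj(D[c],np.array(x)+[0,0,P[:,2].max()/2]),D[c],15)
        if M[n,c] is None: print('miss',n,c)
for n,(P,*x) in T.items():
    def v(cs): return [(D[c],M[n,c],np.any([M[k,c] for k in T if k!=n and M[k,c] is not None],axis=0)) for c in cs if M[n,c] is not None]
    print(n,*[ (k,*fit(v(cs),P,x,fz)) for k,cs,fz in (('both',D,False),('top',['top'],True),('side',['side'],True)) if v(cs)])
d=D['top']; hsv=cv2.cvtColor(d['frame'],cv2.COLOR_RGB2HSV)
w=((hsv[:,:,1]<60)&(hsv[:,:,2]>120)).astype(np.uint8); w[:175]=0;w[300:]=0;w[:,:255]=0;w[:,370:]=0
b=cv2.boxPoints(cv2.minAreaRect(np.argwhere(w)[:,::-1].astype(np.float32)));print(b); print(np.array([at_z(d,*p,.005) for p in b]))
a=d['frame'][160:290,200:380,::-1]; e=D['side']['frame'][100:300,150:350,::-1]
a=cv2.resize(a,None,fx=2.2,fy=2.2,interpolation=3);e=cv2.resize(e,None,fx=1.9,fy=1.9,interpolation=3)
o=np.zeros((380,780,3),np.uint8);o[:a.shape[0],:a.shape[1]]=a;o[:,400:]=e;cv2.imwrite('pics/c4.png',o)
```

```text
miss green_disc top
green_disc ('both', array([ 0.5319, -0.2562,  0.0044]), np.float64(0.030595369349503857)) ('side', array([ 0.5315, -0.2564]), np.float64(0.030595369349503857))
blue_disc ('both', array([ 0.5348, -0.1286,  0.0054]), np.float64(0.11925354041677252)) ('top', array([ 0.5337, -0.1285]), np.float64(0.048986486486486486)) ('side', array([ 0.5359, -0.1283]), np.float64(0.04718004338394794))
red_disc ('both', array([ 0.4689, -0.1904,  0.006 ]), np.float64(0.6826862792380034)) ('top', array([ 0.4683, -0.1911]), np.float64(0.03994755244755245)) ('side', array([ 0.4707, -0.1883]), np.float64(0.6233519269776876))
screw_pot ('both', array([ 0.5351, -0.1942,  0.0049]), np.float64(0.10901478932436692)) ('top', array([ 0.5352, -0.1942]), np.float64(0.062298387096774197)) ('side', array([ 0.5357, -0.1941]), np.float64(0.043057817589576546))
dish ('both', array([ 0.6171, -0.009 ,  0.001 ]), np.float64(0.11144861672175296)) ('top', array([ 0.6164, -0.0087]), np.float64(0.03607005141388175)) ('side', array([ 0.6183, -0.0088]), np.float64(0.055714285714285716))
[[264. 184.]
 [354. 184.]
 [354. 261.]
 [264. 261.]]
[[ 0.6134 -0.0865  0.005 ]
 [ 0.6081 -0.3023  0.005 ]
 [ 0.425  -0.2945  0.005 ]
 [ 0.4297 -0.0817  0.005 ]]
```

View pics/c4.png

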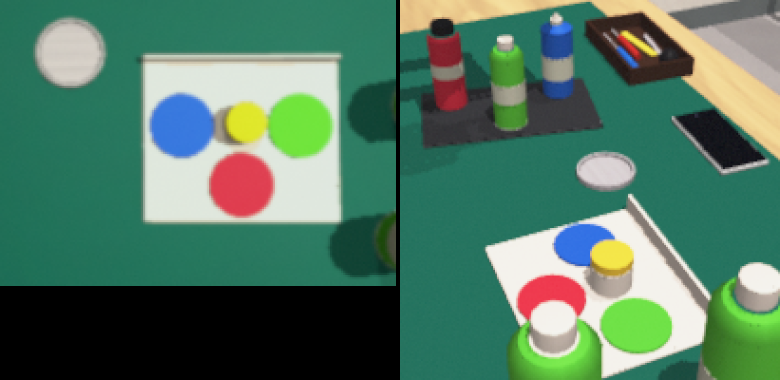

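All three cans stand upright on the mat and the pot is at its place, with the discs clear: crop px blue (181,125), green (300,125), red (241,184). Now the pot.

play_rows([
  [[-0.015,-0.0005,0,0,0,0],[-0.04,-0.0015,0,0,0,0],[-0.07,-0.0025,0,0,0,0],[-0.1,-0.0035,0,0,0,0],[-0.13,-0.005,0,0,0,0],[-0.16,-0.006,0,0,0,0],[-0.19,-0.007,0,0,0,0],[-0.22,-0.008,0,0,0,0]],
], fingers=0.068)

```text
time_s: 27.25
position: [0.5399, -0.0639, 0.237]
tcp_rot: [[-0.0, 1.0, -0.0], [1.0, 0.0, 0.0], [0.0, -0.0, -1.0]]
force: [0.5, -0.5, 0.8]
opening: 0.782
grasp_force: 0.0
```

play_rows([
  [[-0.03,-0.001,0,0,0,0],[-0.06,-0.002,0,0,0,0],[-0.09,-0.003,0,0,0,0],[-0.113,-0.004,0,0,0,0],[-0.127,-0.005,0,0,0,0],[-0.131,-0.005,0,0,0,0],[-0.131,-0.005,0.02,0,0,0],[-0.131,-0.005,0.05,0,0,0]],
])

```text
time_s: 27.92
position: [0.5376, -0.1943, 0.1894]
tcp_rot: [[-0.0, 1.0, 0.007], [1.0, 0.0, -0.003], [-0.003, 0.007, -1.0]]
force: [0.2, -0.1, -1.0]
opening: 0.783
grasp_force: 0.0
```

play_rows([
  [[0,0,0.03,0,0,0],[0,0,0.06,0,0,0],[0,0,0.085,0,0,0],[0,0,0.095,0,0,0],[0,0,0.1,0,0,0],[0,0,0.1,0,0,0],[0,0,0.1,0,0,0]],
])

```text
time_s: 28.5
position: [0.5362, -0.1935, 0.0881]
tcp_rot: [[-0.001, 1.0, 0.002], [1.0, 0.001, -0.001], [-0.001, 0.002, -1.0]]
force: [0.4, -0.8, 1.0]
opening: 0.779
grasp_force: 0.0
```

Now down to z 0.032, close, and lift.

play_rows([
  [[0,0,0.012,0,0,0],[0,0,0.024,0,0,0],[0,0,0.036,0,0,0],[0,0,0.046,0,0,0],[0,0,0.053,0,0,0],[0,0,0.055,0,0,0],[0,0,0.055,0,0,0],[0,0,0.055,0,0,0]],
])

```text
time_s: 29.17
position: [0.5356, -0.1937, 0.0325]
tcp_rot: [[-0.0, 1.0, 0.001], [1.0, 0.0, -0.0], [-0.0, 0.001, -1.0]]
force: [0.0, -0.8, 0.0]
opening: 0.779
grasp_force: 0.0
```

play_rows([
  [[0,0,0,0,0,0],[0,0,0,0,0,0],[0,0,0,0,0,0],[0,0,0,0,0,0],[0,0,0,0,0,0],[0,0,0,0,0,0],[0,0,0,0,0,0],[0,0,0,0,0,0]],
], fingers=0.03)

```text
time_s: 29.83
position: [0.5352, -0.1935, 0.032]
tcp_rot: [[-0.0, 1.0, 0.0], [1.0, 0.0, -0.0], [-0.0, 0.0, -1.0]]
force: [-0.9, 0.3, 0.1]
opening: 0.36
grasp_force: 0.0
```

play_rows([
  [[0,0,-0.003,0,0,0],[0,0,-0.01,0,0,0],[0,0,-0.022,0,0,0],[0,0,-0.036,0,0,0],[0,0,-0.05,0,0,0],[0,0,-0.064,0,0,0],[0,0,-0.075,0,0,0],[0,0,-0.08,0,0,0]],
])

```text
time_s: 30.5
position: [0.5363, -0.1941, 0.1147]
tcp_rot: [[-0.0, 1.0, 0.003], [1.0, 0.0, -0.002], [-0.002, 0.003, -1.0]]
force: [0.8, 0.3, 0.2]
opening: 0.343
grasp_force: 0.0
```

Run:
```python
from h import *
D={c:imaging.capture(c) for c in('top','side')}
for c in D:
  for r in finder.recognise(c,'screw_pot')[:2]: print(c,r['confidence'],r['at'])
a=D['top']['frame'][150:290,220:380,::-1]; e=D['side']['frame'][100:300,150:350,::-1]
a=cv2.resize(a,None,fx=2.5,fy=2.5,interpolation=3);e=cv2.resize(e,None,fx=1.9,fy=1.9,interpolation=3)
o=np.zeros((380,780,3),np.uint8);o[:a.shape[0],:a.shape[1]]=a;o[:,400:]=e;cv2.imwrite('pics/c5.png',o)
```

```text
side 0.73 [0.5285, -0.2047, 0.0429]
```

View pics/c5.png

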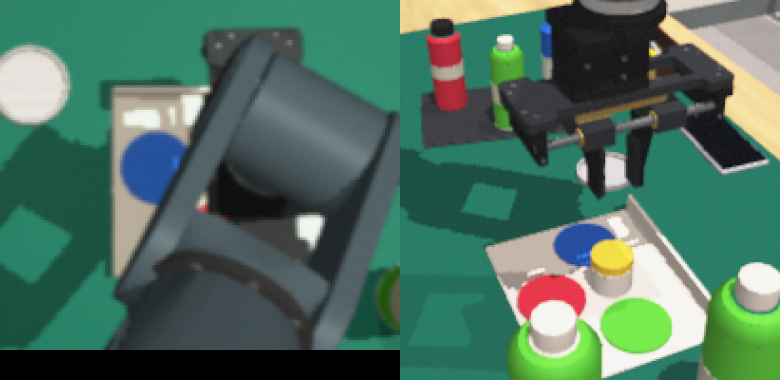

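Run:
```python
from h import *
d=imaging.capture('side')
m=outlines('side','screw_pot',proj(d,[.535,-.194,.026]),d,25)
z=np.zeros_like(m)
print(m.sum(),fit([(d,m,z)],POT,[.535,-.194,.005]),fit([(d,m,z)],POT,[.535,-.194,.005],True),np.argwhere(m).mean(0))
s=cv2.imread('pics/side4.png'); b=d['frame'][:,:,::-1]
print('pixel diff in pot area',np.abs(s[225:262,240:285].astype(int)-b[225:262,240:285]).mean())
# yellow centroid before/after
for im in (s,b):
    h=cv2.cvtColor(np.ascontiguousarray(im),cv2.COLOR_BGR2HSV); q=(h[...,0]>20)&(h[...,0]<34)&(h[...,1]>120)&(h[...,2]>90); q[:,:235]=0;q[:220]=0;q[275:]=0;q[:,290:]=0; print(q.sum(),np.argwhere(q).mean(0))
cv2.imwrite('pics/c6.png',np.hstack([cv2.resize(np.ascontiguousarray(x[210:280,220:300]),None,fx=5,fy=5,interpolation=3) for x in (s,b)]))
```

```text
606 (array([ 0.5404, -0.1821, -0.0085]), np.float64(0.05558993399339934)) (array([ 0.5345, -0.1936]), np.float64(0.08250825082508251)) [241.5842 260.2772]
pixel diff in pot area 12.074074074074074
336 [235.4702 261.2411]
343 [235.3353 261.2741]
```

View pics/c6.png

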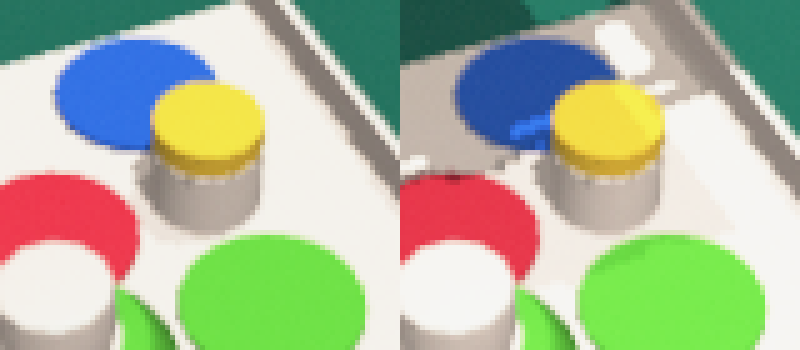

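Run:
```python
from h import *
d=imaging.capture('side'); s=bot.read_state(); p=np.array(s['position']);R=np.array(s['tcp_rot']);print(p,s['opening'],s['time_s'])
im=d['frame'][:,:,::-1].copy(); im=cv2.resize(im[130:270,190:330],None,fx=4,fy=4,interpolation=3)
for q in ([0,.015,.017],[0,-.015,.017],[0,0,.017],[0,0,0],[0,.015,-.03],[0,-.015,-.03]):
    u=proj(d,p+R@q); cv2.circle(im,tuple(int(v) for v in (u-[190,130]+.5)*4),3,(0,0,255),-1); print(q,u)
cv2.imwrite('pics/c7.png',im)
```

```text
[ 0.5346 -0.1932  0.1112] 0.34488570591282147 30.85
[0, 0.015, 0.017] [267.9906 211.9014]
[0, -0.015, 0.017] [253.3335 216.1714]
[0, 0, 0.017] [260.7181 214.0201]
[0, 0, 0] [260.9117 206.7358]
[0, 0.015, -0.03] [268.847  191.2818]
[0, -0.015, -0.03] [253.5671 195.4056]
```

View pics/c7.png

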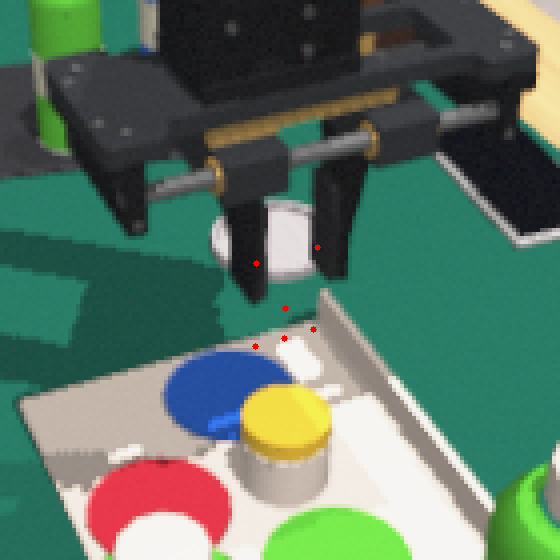

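The pot has not moved, because the fingers closed above it. The fingertips appear about 12 px (roughly 30 mm) higher than the stated tool geometry predicts. I'll quantify this and check where the parked cans landed.

Run:
```python
from h import *
D={c:imaging.capture(c) for c in('top','side')}
T={'blue_can':(CAN,.641,.209,.004),'red_can':(REDC,.484,.242,.004),'green_can':(CAN,.548,.157,.004)}
for n,(P,*x) in T.items():
    V=[]
    for c in D:
        m=outlines(c,n,proj(D[c],np.array(x)+[0,0,.064]),D[c],20)
        if m is None: print('miss',n,c); continue
        V.append((D[c],m,np.zeros_like(m)))
    print(n,x,*fit(V,P,x)[0:2],[fit([v],P,x,True) for v in V])
# lowest dark finger pixels in the side view
d=D['side'];g=d['frame'].max(2)<45
for a,b in((240,262),(266,282)):
    q=np.argwhere(g[170:215,a:b]); print((a,b),q[q[:,0]==q[:,0].max()]+[170,a])
p=np.array(bot.read_state()['position'])
for z in (.06,.08,.098,.11,.12,.13,.14): print(z,[proj(d,[p[0]+sx,p[1]-.008,z]).round(1) for sx in(-.02,.02)])
```

```text
blue_can [0.641, 0.209, 0.004] [ 0.6409  0.2118 -0.0053] 3.8626911114801 [(array([0.6409, 0.2094]), np.float64(0.06734404536862004)), (array([0.653, 0.269]), np.float64(3.4835304054054053))]
red_can [0.484, 0.242, 0.004] [0.4853 0.2441 0.0035] 0.13937283199737494 [(array([0.4847, 0.2443]), np.float64(0.06261425959780621)), (array([0.4858, 0.2436]), np.float64(0.06290064102564102))]
green_can [0.548, 0.157, 0.004] [0.5463 0.1553 0.006 ] 0.7692402371778873 [(array([0.5458, 0.1562]), np.float64(0.0598404255319149)), (array([0.5478, 0.159 ]), np.float64(0.698210685483871))]
(240, 262) [[205 253]]
(266, 282) [[199 272]]
0.06 [array([253. , 233.6]), array([272.1, 227.7])]
0.08 [array([253. , 225.5]), array([272.5, 219.6])]
0.098 [array([253.1, 217.9]), array([272.8, 212.1])]
0.11 [array([253.1, 212.7]), array([273.1, 206.9])]
0.12 [array([253.2, 208.3]), array([273.3, 202.5])]
0.13 [array([253.2, 203.8]), array([273.5, 198.1])]
0.14 [array([253.2, 199.2]), array([273.7, 193.5])]
```

The fingertips really stand at z≈0.127 with the TCP reported at 0.111, so the whole tool sits about 33 mm higher than reported. x and y are fine: the cans landed within 2 mm. The cans were therefore held near their shoulder. I'll go for the pot 30 mm lower.

play_rows([
  [[0,0,0,0,0,0],[0,0,0,0,0,0],[0,0,0,0,0,0],[0,0,0,0,0,0],[0,0,0.015,0,0,0],[0,0,0.035,0,0,0],[0,0,0.055,0,0,0],[0,0,0.065,0,0,0]],
], fingers=0.068)

```text
time_s: 31.92
position: [0.5342, -0.193, 0.0453]
tcp_rot: [[-0.0, 1.0, -0.002], [1.0, 0.0, 0.001], [0.001, -0.002, -1.0]]
force: [-0.4, 0.2, -0.0]
opening: 0.769
grasp_force: 0.0
```

play_rows([
  [[0,0,0.008,0,0,0],[0,0,0.016,0,0,0],[0,0,0.024,0,0,0],[0,0,0.032,0,0,0],[0,0,0.037,0,0,0],[0,0,0.037,0,0,0],[0,0,0.037,0,0,0]],
])

```text
time_s: 32.5
position: [0.5352, -0.1935, 0.0099]
tcp_rot: [[-0.0, 1.0, -0.0], [1.0, 0.0, 0.0], [0.0, -0.0, -1.0]]
force: [-0.9, 0.3, 0.4]
opening: 0.781
grasp_force: 0.0
```

Run:
```python
from h import *
d=imaging.capture('side');s=bot.read_state();print(s['position'],s['force'],s['opening'])
cv2.imwrite('pics/c8.png',cv2.resize(d['frame'][130:280,190:340,::-1],None,fx=4,fy=4,interpolation=3))
```

```text
[ 0.5354 -0.1936  0.0103] [0.1311 0.1299 0.1607] 0.7831744610290658
```

View pics/c8.png

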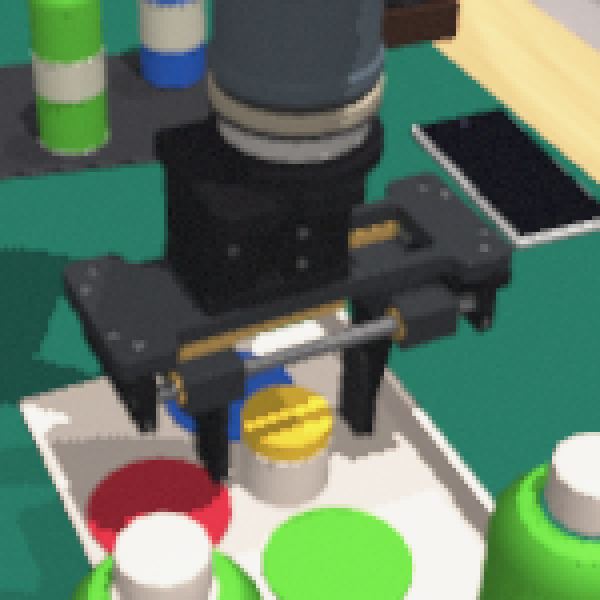

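The fingers now straddle the pot (crop: lid at 288,425, tips at 215,475 and 360,430). I'll go 6 mm lower and close.

play_rows([
  [[0,0,0.003,0,0,0],[0,0,0.006,0,0,0],[0,0,0.006,0,0,0],[0,0,0.006,0,0,0]],
])

```text
time_s: 32.88
position: [0.5351, -0.1935, 0.004]
tcp_rot: [[-0.0, 1.0, -0.0], [1.0, 0.0, 0.0], [0.0, -0.0, -1.0]]
force: [-0.0, -0.2, -1.3]
opening: 0.78
grasp_force: 0.0
```

play_rows([
  [[0,0,0,0,0,0],[0,0,0,0,0,0],[0,0,0,0,0,0],[0,0,0,0,0,0],[0,0,0,0,0,0],[0,0,0,0,0,0],[0,0,0,0,0,0],[0,0,0,0,0,0]],
], fingers=0.03)

```text
time_s: 33.55
position: [0.5352, -0.1935, 0.0041]
tcp_rot: [[-0.0, 1.0, 0.0], [1.0, 0.0, -0.0], [-0.0, 0.0, -1.0]]
force: [0.3, 0.1, 0.9]
opening: 0.503
grasp_force: 30.0
```

play_rows([
  [[0,0,-0.003,0,0,0],[0,0,-0.01,0,0,0],[0,0,-0.022,0,0,0],[0,0,-0.036,0,0,0],[0,0,-0.05,0,0,0],[0,0,-0.064,0,0,0],[0,0,-0.075,0,0,0],[0,0,-0.08,0,0,0]],
])

```text
time_s: 34.22
position: [0.5362, -0.1941, 0.0865]
tcp_rot: [[-0.0, 1.0, 0.003], [1.0, 0.0, -0.002], [-0.002, 0.003, -1.0]]
force: [0.2, -0.3, -1.1]
opening: 0.496
grasp_force: 30.0
```

play_rows([
  [[0.008,0.004,0,0,0,0],[0.024,0.01,0,0,0,0],[0.046,0.02,0,0,0,0],[0.07,0.031,0,0,0,0],[0.094,0.042,0,0,0,0],[0.118,0.052,0,0,0,0],[0.142,0.063,0,0,0,0],[0.162,0.072,0,0,0,0]],
])

```text
time_s: 34.88
position: [0.6071, -0.0288, 0.0832]
tcp_rot: [[-0.001, 1.0, -0.002], [1.0, 0.001, 0.001], [0.001, -0.002, -1.0]]
force: [0.5, -0.2, -0.9]
opening: 0.5
grasp_force: 30.0
```

play_rows([
  [[0.013,0.006,0,0,0,0],[0.02,0.009,0,0,0,0],[0.023,0.01,0,0,0,0],[0.023,0.01,0,0,0,0],[0.023,0.01,0.01,0,0,0],[0.023,0.01,0.025,0,0,0],[0.023,0.01,0.04,0,0,0],[0.023,0.01,0.052,0,0,0]],
])

```text
time_s: 35.55
position: [0.6161, -0.0098, 0.0305]
tcp_rot: [[0.001, 1.0, -0.002], [1.0, -0.001, 0.0], [0.0, -0.002, -1.0]]
force: [-0.7, -0.3, -1.1]
opening: 0.497
grasp_force: 30.0
```

play_rows([
  [[0,0,0.005,0,0,0],[0,0,0.008,0,0,0],[0,0,0.01,0,0,0],[0,0,0.01,0,0,0],[0,0,0.01,0,0,0]],
])

```text
time_s: 35.97
position: [0.6176, -0.0087, 0.0226]
tcp_rot: [[-0.0, 1.0, 0.001], [1.0, 0.0, -0.0], [-0.0, 0.001, -1.0]]
force: [-0.5, -0.3, 0.6]
opening: 0.505
grasp_force: 30.0
```

Run:
```python
from h import *
d=imaging.capture('side');s=bot.read_state();print(s['position'],s['force'],s['opening'],s['grasp_force'])
cv2.imwrite('pics/c9.png',cv2.resize(d['frame'][110:240,200:330,::-1],None,fx=4,fy=4,interpolation=3))
```

```text
[ 0.6177 -0.0086  0.0227] [-0.3066  0.0711 -0.938 ] 0.5025790447059948 29.999827863648534
```

View pics/c9.png

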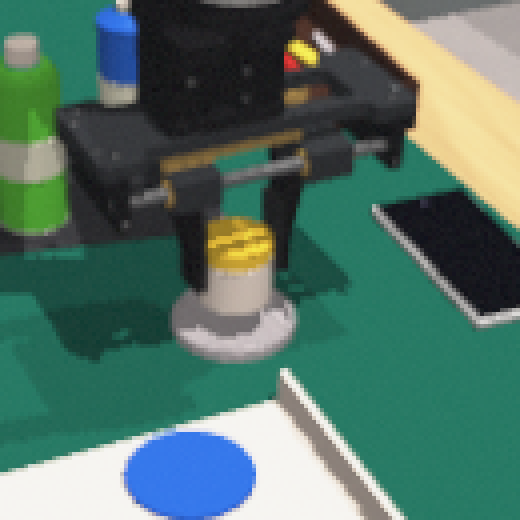

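The pot hangs upright over the middle of the dish (crop 235,320). I'll lower it.

play_rows([
  [[0,0,0.005,0,0,0],[0,0,0.01,0,0,0],[0,0,0.014,0,0,0],[0,0,0.016,0,0,0],[0,0,0.017,0,0,0],[0,0,0.018,0,0,0],[0,0,0.0185,0,0,0],[0,0,0.0185,0,0,0]],
])

```text
time_s: 36.68
position: [0.6171, -0.0085, 0.0035]
tcp_rot: [[-0.0, 1.0, -0.0], [1.0, 0.0, 0.0], [0.0, -0.0, -1.0]]
force: [-1.0, -0.8, -0.3]
opening: 0.495
grasp_force: 30.0
```

play_rows([
  [[0,0,0.0005,0,0,0],[0,0,0.001,0,0,0],[0,0,0.001,0,0,0],[0,0,0.001,0,0,0]],
])

```text
time_s: 37.02
position: [0.6173, -0.0085, 0.0031]
tcp_rot: [[-0.0, 1.0, 0.001], [1.0, 0.0, -0.0], [-0.0, 0.001, -1.0]]
force: [-0.7, 1.6, 3.6]
opening: 0.499
grasp_force: 30.0
```

play_rows([
  [[0,0,0,0,0,0],[0,0,0,0,0,0],[0,0,0,0,0,0],[0,0,0,0,0,0],[0,0,0,0,0,0],[0,0,0,0,0,0],[0,0,0,0,0,0]],
], fingers=0.075)

```text
time_s: 37.6
position: [0.6171, -0.0085, 0.0024]
tcp_rot: [[-0.0, 1.0, -0.0], [1.0, 0.0, 0.0], [0.0, -0.0, -1.0]]
force: [-0.2, -0.4, -1.0]
opening: 0.848
grasp_force: 0.0
```

play_rows([
  [[0,0,-0.005,0,0,0],[0,0,-0.015,0,0,0],[0,0,-0.035,0,0,0],[0,0,-0.065,0,0,0],[0,0,-0.1,0,0,0],[0,0,-0.13,0,0,0],[0,0,-0.155,0,0,0],[0,0,-0.165,0,0,0]],
])

```text
time_s: 38.27
position: [0.6196, -0.0088, 0.1729]
tcp_rot: [[-0.001, 1.0, 0.009], [1.0, 0.001, -0.002], [-0.002, 0.009, -1.0]]
force: [0.3, -0.1, 0.4]
opening: 0.863
grasp_force: 0.0
```

play_rows([
  [[0.012,-0.005,-0.01,0,0,0],[0.036,-0.015,-0.02,0,0,0],[0.066,-0.028,-0.03,0,0,0],[0.096,-0.04,-0.0345,0,0,0],[0.126,-0.053,-0.0345,0,0,0],[0.15,-0.063,-0.0345,0,0,0],[0.163,-0.068,-0.0345,0,0,0],[0.1655,-0.069,-0.0345,0,0,0]],
], fingers=0.087)

```text
time_s: 38.93
position: [0.5455, 0.1596, 0.2011]
tcp_rot: [[-0.004, 1.0, -0.003], [1.0, 0.004, 0.0], [0.0, -0.003, -1.0]]
force: [-0.5, -0.2, 0.2]
opening: 0.999
grasp_force: 0.0
```

Run:
```python
from h import *
print(bot.read_state()['position'])
D={c:imaging.capture(c) for c in('top','side')}
x=[.617,-.009,.004]
for c in D:
    m=outlines(c,'screw_pot',proj(D[c],np.array(x)+[0,0,.021]),D[c],15)
    if m is not None: print(c,fit([(D[c],m,np.zeros_like(m))],POT,x,True))
g=outlines('side','green_can',proj(D['side'],[.548,.157,.068]),D['side'],20)
print(fit([(D['side'],g,np.zeros_like(g))],CAN,[.548,.157,.004],True))
cv2.imwrite('pics/c10.png',cv2.resize(D['side']['frame'][60:260,140:340,::-1],None,fx=3,fy=3,interpolation=3))
```

```text
[0.5455 0.1596 0.2011]
top (array([ 0.6168, -0.0089]), np.float64(0.057916666666666665))
side (array([ 0.6181, -0.0096]), np.float64(0.1489864864864865))
(array([0.5481, 0.1564]), np.float64(0.043298653610771114))
```

View pics/c10.png

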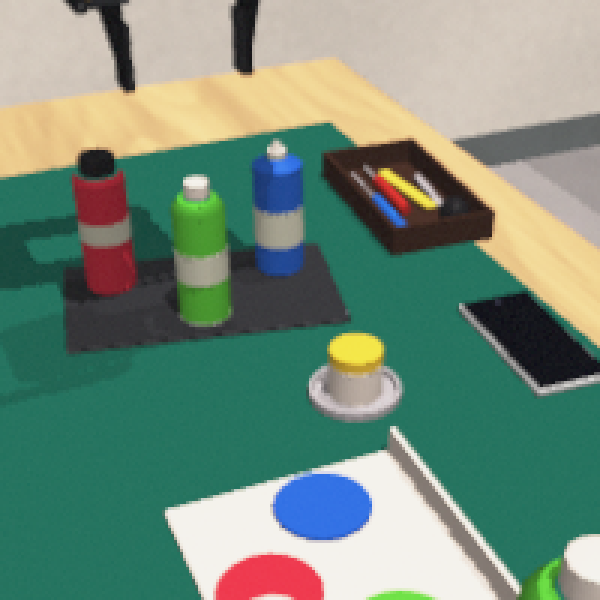

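The pot stands upright in the dish (crop 355,370) and the cans stand on the mat. Next, the green can, gripped 19 mm lower than before.

play_rows([
  [[0,0,0.02,0,0,0],[0,0,0.042,0,0,0],[0,0,0.065,0,0,0],[0,0,0.088,0,0,0],[0,0,0.11,0,0,0],[0,0,0.124,0,0,0],[0,0,0.13,0,0,0],[0,0,0.13,0,0,0]],
])

```text
time_s: 39.85
position: [0.5476, 0.1557, 0.0704]
tcp_rot: [[0.001, 1.0, -0.003], [1.0, -0.001, -0.0], [-0.0, -0.003, -1.0]]
force: [-0.6, 0.2, 0.2]
opening: 1.001
grasp_force: 0.0
```

play_rows([
  [[0,0,0,0,0,0],[0,0,0,0,0,0],[0,0,0,0,0,0],[0,0,0,0,0,0],[0,0,0,0,0,0],[0,0,0,0,0,0],[0,0,0,0,0,0],[0,0,0,0,0,0]],
], fingers=0.03)

```text
time_s: 40.52
position: [0.5479, 0.1571, 0.0723]
tcp_rot: [[-0.001, 1.0, -0.0], [1.0, 0.001, 0.0], [0.0, -0.0, -1.0]]
force: [-0.9, -0.0, 1.4]
opening: 0.523
grasp_force: 30.0
```

play_rows([
  [[0,0,-0.003,0,0,0],[0,0,-0.01,0,0,0],[0,0,-0.022,0,0,0],[0,0,-0.036,0,0,0],[0,0,-0.05,0,0,0],[0,0,-0.064,0,0,0],[0,0,-0.075,0,0,0],[0,0,-0.08,0,0,0]],
])

```text
time_s: 41.18
position: [0.5489, 0.1571, 0.1539]
tcp_rot: [[-0.0, 1.0, 0.003], [1.0, 0.0, 0.0], [0.0, 0.003, -1.0]]
force: [0.5, -0.3, -2.9]
opening: 0.521
grasp_force: 30.0
```

play_rows([
  [[-0.008,0,0,0,0,0],[-0.022,-0.001,0,0,0,0],[-0.042,-0.002,0,0,0,0],[-0.066,-0.003,0,0,0,0],[-0.092,-0.004,0,0,0,0],[-0.12,-0.005,0,0,0,0],[-0.148,-0.006,0,0,0,0],[-0.176,-0.007,0,0,0,0]],
])

```text
time_s: 41.85
position: [0.54, -0.0206, 0.1511]
tcp_rot: [[-0.001, 1.0, -0.002], [1.0, 0.001, 0.0], [0.0, -0.002, -1.0]]
force: [1.3, 0.1, -2.5]
opening: 0.518
grasp_force: 30.0
```

play_rows([
  [[-0.028,-0.001,0,0,0,0],[-0.056,-0.002,0,0,0,0],[-0.084,-0.003,0,0,0,0],[-0.112,-0.004,0,0,0,0],[-0.14,-0.005,0,0,0,0],[-0.166,-0.006,0,0,0,0],[-0.186,-0.007,0,0,0,0],[-0.2,-0.007,0,0,0,0]],
])

```text
time_s: 42.52
position: [0.5332, -0.2215, 0.1511]
tcp_rot: [[0.002, 1.0, -0.001], [1.0, -0.002, 0.0], [0.0, -0.001, -1.0]]
force: [1.0, 0.8, -3.0]
opening: 0.517
grasp_force: 30.0
```

play_rows([
  [[-0.016,-0.001,0,0,0,0],[-0.027,-0.002,0,0,0,0],[-0.034,-0.002,0,0,0,0],[-0.037,-0.002,0,0,0,0],[-0.037,-0.002,0.008,0,0,0],[-0.037,-0.002,0.022,0,0,0],[-0.037,-0.002,0.038,0,0,0],[-0.037,-0.002,0.05,0,0,0]],
])

```text
time_s: 43.18
position: [0.5317, -0.2543, 0.1007]
tcp_rot: [[-0.002, 1.0, -0.001], [1.0, 0.002, 0.001], [0.001, -0.001, -1.0]]
force: [-0.6, -0.4, -2.3]
opening: 0.518
grasp_force: 30.0
```

play_rows([
  [[0,0,0.01,0,0,0],[0,0,0.018,0,0,0],[0,0,0.022,0,0,0],[0,0,0.024,0,0,0],[0,0,0.025,0,0,0],[0,0,0.0255,0,0,0],[0,0,0.0255,0,0,0],[0,0,0.0255,0,0,0]],
])

```text
time_s: 43.85
position: [0.5326, -0.2563, 0.0771]
tcp_rot: [[-0.0, 1.0, 0.001], [1.0, 0.0, -0.001], [-0.001, 0.001, -1.0]]
force: [-0.7, 0.0, -2.3]
opening: 0.521
grasp_force: 30.0
```

play_rows([
  [[0,0,0.0005,0,0,0],[0,0,0.001,0,0,0],[0,0,0.001,0,0,0],[0,0,0.001,0,0,0]],
])

```text
time_s: 44.18
position: [0.5325, -0.2563, 0.0763]
tcp_rot: [[-0.0, 1.0, 0.001], [1.0, 0.0, -0.001], [-0.001, 0.001, -1.0]]
force: [-1.2, -0.2, 3.2]
opening: 0.525
grasp_force: 30.0
```

play_rows([
  [[0,0,0,0,0,0],[0,0,0,0,0,0],[0,0,0,0,0,0],[0,0,0,0,0,0],[0,0,0,0,0,0],[0,0,0,0,0,0],[0,0,0,0,0,0]],
], fingers=0.087)

```text
time_s: 44.77
position: [0.5322, -0.256, 0.0755]
tcp_rot: [[-0.0, 1.0, -0.0], [1.0, 0.0, 0.0], [0.0, -0.0, -1.0]]
force: [-0.6, -0.1, -0.0]
opening: 0.948
grasp_force: 0.0
```

play_rows([
  [[0,0,-0.005,0,0,0],[0,0,-0.015,0,0,0],[0,0,-0.035,0,0,0],[0,0,-0.06,0,0,0],[0,0,-0.085,0,0,0],[0,0,-0.11,0,0,0],[0,0,-0.122,0,0,0],[0,0,-0.1265,0,0,0]],
])

```text
time_s: 45.43
position: [0.5338, -0.257, 0.206]
tcp_rot: [[-0.001, 1.0, 0.005], [1.0, 0.001, -0.004], [-0.004, 0.005, -1.0]]
force: [-0.5, 0.0, -0.8]
opening: 0.997
grasp_force: 0.0
```

play_rows([
  [[0.02,-0.002,0,0,0,0],[0.05,-0.005,0,0,0,0],[0.085,-0.008,0,0,0,0],[0.12,-0.012,0,0,0,0],[0.155,-0.015,0,0,0,0],[0.19,-0.018,0,0,0,0],[0.225,-0.022,0,0,0,0],[0.26,-0.025,0,0,0,0]],
])

```text
time_s: 46.1
position: [0.506, 0.0057, 0.2019]
tcp_rot: [[0.0, 1.0, -0.001], [1.0, -0.0, 0.0], [0.0, -0.001, -1.0]]
force: [0.4, 0.2, 0.8]
opening: 0.999
grasp_force: 0.0
```

play_rows([
  [[0.035,-0.003,0,0,0,0],[0.07,-0.007,0,0,0,0],[0.105,-0.01,0,0,0,0],[0.14,-0.014,0,0,0,0],[0.175,-0.017,0,0,0,0],[0.205,-0.02,0,0,0,0],[0.226,-0.023,0,0,0,0],[0.238,-0.023,0,0,0,0]],
])

```text
time_s: 46.77
position: [0.4826, 0.2444, 0.2018]
tcp_rot: [[-0.003, 1.0, -0.001], [1.0, 0.003, 0.0], [0.0, -0.001, -1.0]]
force: [0.9, -0.2, -0.9]
opening: 0.994
grasp_force: 0.0
```

```bash
cat > chk.py <<'E'
from h import *
import sys
print(bot.read_state()['position'])
A={'green_can':(CAN,.532,-.256,.008),'blue_can':(CAN,.5345,-.1285,.008),'red_can':(REDC,.4688,-.191,.008),'screw_pot':(POT,.617,-.009,.004)}
D={c:snap(c,c+sys.argv[1]) for c in('top','side')}
for n in sys.argv[2:]:
    P,*x=A[n]
    for c in D:
        m=outlines(c,n,proj(D[c],np.array(x)+[0,0,P[:,2].max()/2]),D[c],15)
        print(n,c,None if m is None else fit([(D[c],m,np.zeros_like(m))],P,x,True))
E
python3 chk.py 11 green_can screw_pot
```

```text
[0.4826 0.2444 0.2018]
green_can top (array([ 0.5318, -0.2568]), np.float64(0.10634743875278396))
green_can side (array([ 0.5318, -0.2579]), np.float64(0.05166009702850212))
screw_pot top (array([ 0.6163, -0.0095]), np.float64(0.11610320284697509))
screw_pot side (array([ 0.6176, -0.0102]), np.float64(0.07226107226107226))
```

Green is on its disc within about 1 mm. Next, red.

play_rows([
  [[0,0,0.02,0,0,0],[0,0,0.042,0,0,0],[0,0,0.065,0,0,0],[0,0,0.088,0,0,0],[0,0,0.11,0,0,0],[0,0,0.124,0,0,0],[0,0,0.13,0,0,0],[0,0,0.13,0,0,0]],
])

```text
time_s: 47.73
position: [0.4834, 0.2405, 0.0708]
tcp_rot: [[0.001, 1.0, -0.003], [1.0, -0.001, -0.001], [-0.001, -0.003, -1.0]]
force: [-0.9, 0.2, 0.4]
opening: 1.0
grasp_force: 0.0
```

play_rows([
  [[0,0,0,0,0,0],[0,0,0,0,0,0],[0,0,0,0,0,0],[0,0,0,0,0,0],[0,0,0,0,0,0],[0,0,0,0,0,0],[0,0,0,0,0,0],[0,0,0,0,0,0]],
], fingers=0.03)

```text
time_s: 48.4
position: [0.4844, 0.2421, 0.0723]
tcp_rot: [[-0.001, 1.0, 0.001], [1.0, 0.001, 0.0], [0.0, 0.001, -1.0]]
force: [0.6, 0.1, 1.3]
opening: 0.52
grasp_force: 30.0
```

play_rows([
  [[0,0,-0.003,0,0,0],[0,0,-0.01,0,0,0],[0,0,-0.022,0,0,0],[0,0,-0.036,0,0,0],[0,0,-0.05,0,0,0],[0,0,-0.064,0,0,0],[0,0,-0.075,0,0,0],[0,0,-0.08,0,0,0]],
])

```text
time_s: 49.07
position: [0.4845, 0.2422, 0.1537]
tcp_rot: [[-0.0, 1.0, 0.002], [1.0, 0.0, 0.001], [0.001, 0.002, -1.0]]
force: [0.3, -0.0, -2.6]
opening: 0.521
grasp_force: 30.0
```

play_rows([
  [[-0.008,0,0,0,0,0],[-0.022,-0.001,0,0,0,0],[-0.042,-0.002,0,0,0,0],[-0.066,-0.003,0,0,0,0],[-0.092,-0.004,0,0,0,0],[-0.12,-0.005,0,0,0,0],[-0.148,-0.006,0,0,0,0],[-0.176,-0.007,0,0,0,0]],
])

```text
time_s: 49.73
position: [0.4758, 0.0644, 0.1513]
tcp_rot: [[-0.001, 1.0, -0.002], [1.0, 0.001, -0.0], [-0.0, -0.002, -1.0]]
force: [-0.1, -0.6, -2.0]
opening: 0.517
grasp_force: 30.0
```

play_rows([
  [[-0.028,-0.001,0,0,0,0],[-0.056,-0.002,0,0,0,0],[-0.084,-0.003,0,0,0,0],[-0.112,-0.004,0,0,0,0],[-0.14,-0.005,0,0,0,0],[-0.168,-0.006,0,0,0,0],[-0.194,-0.007,0,0,0,0],[-0.216,-0.007,0,0,0,0]],
])

```text
time_s: 50.4
position: [0.4689, -0.152, 0.1513]
tcp_rot: [[0.001, 1.0, -0.002], [1.0, -0.001, 0.001], [0.001, -0.002, -1.0]]
force: [-0.4, -0.1, -3.3]
opening: 0.521
grasp_force: 30.0
```

play_rows([
  [[-0.019,-0.001,0,0,0,0],[-0.032,-0.001,0,0,0,0],[-0.039,-0.001,0,0,0,0],[-0.042,-0.001,0,0,0,0],[-0.042,-0.001,0.008,0,0,0],[-0.042,-0.001,0.022,0,0,0],[-0.042,-0.001,0.038,0,0,0],[-0.042,-0.001,0.05,0,0,0]],
])

```text
time_s: 51.07
position: [0.4684, -0.1902, 0.1007]
tcp_rot: [[-0.002, 1.0, -0.002], [1.0, 0.002, 0.002], [0.002, -0.002, -1.0]]
force: [-0.7, 0.7, -2.2]
opening: 0.525
grasp_force: 30.0
```

play_rows([
  [[0,0,0.01,0,0,0],[0,0,0.018,0,0,0],[0,0,0.022,0,0,0],[0,0,0.024,0,0,0],[0,0,0.025,0,0,0],[0,0,0.0255,0,0,0],[0,0,0.026,0,0,0],[0,0,0.026,0,0,0]],
])

```text
time_s: 51.73
position: [0.4695, -0.1923, 0.0764]
tcp_rot: [[-0.0, 1.0, 0.001], [1.0, 0.0, -0.001], [-0.001, 0.001, -1.0]]
force: [0.1, 0.1, -3.4]
opening: 0.52
grasp_force: 30.0
```

play_rows([
  [[0,0,0.0005,0,0,0],[0,0,0.0005,0,0,0],[0,0,0.0005,0,0,0],[0,0,0.0005,0,0,0]],
])

```text
time_s: 52.07
position: [0.4696, -0.1924, 0.0762]
tcp_rot: [[-0.0, 1.0, 0.001], [1.0, 0.0, -0.001], [-0.001, 0.001, -1.0]]
force: [-0.3, 0.1, 4.3]
opening: 0.52
grasp_force: 30.0
```

play_rows([
  [[0,0,0,0,0,0],[0,0,0,0,0,0],[0,0,0,0,0,0],[0,0,0,0,0,0],[0,0,0,0,0,0],[0,0,0,0,0,0],[0,0,0,0,0,0]],
], fingers=0.087)

```text
time_s: 52.65
position: [0.4691, -0.192, 0.0754]
tcp_rot: [[-0.0, 1.0, -0.0], [1.0, 0.0, 0.0], [0.0, -0.0, -1.0]]
force: [-0.1, 1.3, -0.5]
opening: 0.945
grasp_force: 0.0
```

play_rows([
  [[0,0,-0.005,0,0,0],[0,0,-0.015,0,0,0],[0,0,-0.035,0,0,0],[0,0,-0.06,0,0,0],[0,0,-0.085,0,0,0],[0,0,-0.11,0,0,0],[0,0,-0.122,0,0,0],[0,0,-0.1265,0,0,0]],
])

```text
time_s: 53.32
position: [0.4706, -0.1929, 0.2055]
tcp_rot: [[-0.001, 1.0, 0.005], [1.0, 0.001, -0.004], [-0.004, 0.005, -1.0]]
force: [-0.1, 0.0, 0.1]
opening: 0.998
grasp_force: 0.0
```

play_rows([
  [[0.015,0.006,0,0,0,0],[0.04,0.017,0,0,0,0],[0.07,0.03,0,0,0,0],[0.1,0.043,0,0,0,0],[0.13,0.056,0,0,0,0],[0.16,0.069,0,0,0,0],[0.19,0.081,0,0,0,0],[0.22,0.094,0,0,0,0]],
])

```text
time_s: 53.98
position: [0.5627, 0.0297, 0.2017]
tcp_rot: [[-0.0, 1.0, -0.002], [1.0, 0.0, 0.0], [0.0, -0.002, -1.0]]
force: [1.3, -0.8, -0.2]
opening: 1.002
grasp_force: 0.0
```

play_rows([
  [[0.03,0.013,0,0,0,0],[0.06,0.026,0,0,0,0],[0.09,0.039,0,0,0,0],[0.12,0.052,0,0,0,0],[0.145,0.063,0,0,0,0],[0.166,0.071,0,0,0,0],[0.177,0.076,0,0,0,0],[0.181,0.078,0,0,0,0]],
])

```text
time_s: 54.65
position: [0.6409, 0.2108, 0.2014]
tcp_rot: [[-0.003, 1.0, -0.001], [1.0, 0.003, 0.0], [0.0, -0.001, -1.0]]
force: [0.4, -0.9, 0.9]
opening: 1.003
grasp_force: 0.0
```

play_rows([
  [[0,0,0.02,0,0,0],[0,0,0.042,0,0,0],[0,0,0.065,0,0,0],[0,0,0.088,0,0,0],[0,0,0.11,0,0,0],[0,0,0.124,0,0,0],[0,0,0.13,0,0,0],[0,0,0.13,0,0,0]],
])

```text
time_s: 55.32
position: [0.6394, 0.2076, 0.0702]
tcp_rot: [[0.001, 1.0, -0.004], [1.0, -0.001, -0.001], [-0.001, -0.004, -1.0]]
force: [0.3, 1.0, -0.1]
opening: 0.998
grasp_force: 0.0
```

play_rows([
  [[0,0,0,0,0,0],[0,0,0,0,0,0],[0,0,0,0,0,0],[0,0,0,0,0,0],[0,0,0,0,0,0],[0,0,0,0,0,0],[0,0,0,0,0,0],[0,0,0,0,0,0]],
], fingers=0.03)

```text
time_s: 55.98
position: [0.6413, 0.2091, 0.0723]
tcp_rot: [[-0.0, 1.0, 0.001], [1.0, 0.0, 0.0], [0.0, 0.001, -1.0]]
force: [0.1, -0.1, 1.3]
opening: 0.52
grasp_force: 30.0
```

play_rows([
  [[0,0,-0.003,0,0,0],[0,0,-0.01,0,0,0],[0,0,-0.022,0,0,0],[0,0,-0.036,0,0,0],[0,0,-0.05,0,0,0],[0,0,-0.064,0,0,0],[0,0,-0.075,0,0,0],[0,0,-0.08,0,0,0]],
])

```text
time_s: 56.65
position: [0.6423, 0.2093, 0.1549]
tcp_rot: [[-0.0, 1.0, 0.004], [1.0, 0.0, 0.001], [0.001, 0.004, -1.0]]
force: [0.7, 0.1, -2.2]
opening: 0.519
grasp_force: 30.0
```

```bash
python3 chk.py 12 green_can red_can screw_pot
```

```text
[0.6423 0.2093 0.1549]
green_can top (array([ 0.5317, -0.2562]), np.float64(0.044642857142857144))
green_can side (array([ 0.5321, -0.2568]), np.float64(0.048638451443569555))
red_can top (array([ 0.4704, -0.1901]), np.float64(0.1315203562340967))
red_can side (array([ 0.472 , -0.1881]), np.float64(0.13405017921146953))
screw_pot top (array([ 0.616 , -0.0079]), np.float64(0.07890855457227139))
screw_pot side (array([ 0.6179, -0.0089]), np.float64(0.07697201017811704))
```

play_rows([
  [[-0.008,-0.003,0,0,0,0],[-0.022,-0.007,0,0,0,0],[-0.042,-0.013,0,0,0,0],[-0.066,-0.021,0,0,0,0],[-0.092,-0.029,0,0,0,0],[-0.118,-0.037,0,0,0,0],[-0.144,-0.046,0,0,0,0],[-0.17,-0.054,0,0,0,0]],
])

```text
time_s: 57.72
position: [0.5855, 0.0367, 0.152]
tcp_rot: [[-0.0, 1.0, -0.001], [1.0, 0.0, -0.001], [-0.001, -0.001, -1.0]]
force: [-0.4, -0.2, -1.6]
opening: 0.52
grasp_force: 30.0
```

play_rows([
  [[-0.026,-0.008,0,0,0,0],[-0.052,-0.016,0,0,0,0],[-0.078,-0.025,0,0,0,0],[-0.104,-0.033,0,0,0,0],[-0.128,-0.041,0,0,0,0],[-0.148,-0.047,0,0,0,0],[-0.162,-0.051,0,0,0,0],[-0.168,-0.053,0,0,0,0]],
])

```text
time_s: 58.38
position: [0.5328, -0.132, 0.1522]
tcp_rot: [[0.003, 1.0, -0.0], [1.0, -0.003, -0.001], [-0.001, -0.0, -1.0]]
force: [-0.3, -0.1, -1.6]
opening: 0.516
grasp_force: 30.0
```

play_rows([
  [[0,0,0,0,0,0],[0,0,0,0,0,0],[0,0,0.008,0,0,0],[0,0,0.02,0,0,0],[0,0,0.032,0,0,0],[0,0,0.042,0,0,0],[0,0,0.048,0,0,0],[0,0,0.05,0,0,0]],
])

```text
time_s: 59.05
position: [0.5335, -0.128, 0.1005]
tcp_rot: [[-0.002, 1.0, -0.002], [1.0, 0.002, 0.001], [0.001, -0.002, -1.0]]
force: [0.4, 0.5, -1.9]
opening: 0.52
grasp_force: 30.0
```

play_rows([
  [[0,0,0.01,0,0,0],[0,0,0.018,0,0,0],[0,0,0.022,0,0,0],[0,0,0.024,0,0,0],[0,0,0.025,0,0,0],[0,0,0.0255,0,0,0],[0,0,0.026,0,0,0],[0,0,0.026,0,0,0]],
])

```text
time_s: 59.72
position: [0.5344, -0.1292, 0.0763]
tcp_rot: [[-0.0, 1.0, 0.001], [1.0, 0.0, -0.0], [-0.0, 0.001, -1.0]]
force: [-0.5, 0.3, -2.0]
opening: 0.516
grasp_force: 30.0
```

play_rows([
  [[0,0,0.0005,0,0,0],[0,0,0.0005,0,0,0],[0,0,0.0005,0,0,0],[0,0,0.0005,0,0,0]],
])

```text
time_s: 60.05
position: [0.5345, -0.1292, 0.0762]
tcp_rot: [[-0.0, 1.0, 0.001], [1.0, 0.0, -0.001], [-0.001, 0.001, -1.0]]
force: [-0.2, -0.8, 5.2]
opening: 0.516
grasp_force: 30.0
```

Contact, so I'll release, lift, move clear and check.

play_rows([
  [[0,0,0,0,0,0],[0,0,0,0,0,0],[0,0,0,0,0,0],[0,0,0,0,0,0],[0,0,0,0,0,0],[0,0,0,0,0,0],[0,0,0,0,0,0]],
], fingers=0.087)

```text
time_s: 60.63
position: [0.5341, -0.129, 0.0754]
tcp_rot: [[-0.0, 1.0, -0.0], [1.0, 0.0, 0.0], [0.0, -0.0, -1.0]]
force: [-0.1, -0.6, -0.2]
opening: 0.951
grasp_force: 0.0
```

play_rows([
  [[0,0,-0.005,0,0,0],[0,0,-0.015,0,0,0],[0,0,-0.035,0,0,0],[0,0,-0.06,0,0,0],[0,0,-0.09,0,0,0],[0,0,-0.12,0,0,0],[0,0,-0.14,0,0,0],[0,0,-0.15,0,0,0]],
])

```text
time_s: 61.3
position: [0.5358, -0.1297, 0.2298]
tcp_rot: [[-0.001, 1.0, 0.006], [1.0, 0.001, -0.003], [-0.003, 0.006, -1.0]]
force: [1.1, -0.6, -0.9]
opening: 0.997
grasp_force: 0.0
```

play_rows([
  [[0.015,0,0,0,0,0],[0.045,0,0,0,0,0],[0.08,0,0,0,0,0],[0.115,0,0,0,0,0],[0.15,0,0,0,0,0],[0.185,0,0,0,0,0],[0.22,0,0,0,0,0],[0.25,0,0,0,0,0]],
])

```text
time_s: 61.97
position: [0.5331, 0.1232, 0.2254]
tcp_rot: [[-0.001, 1.0, -0.001], [1.0, 0.001, 0.0], [0.0, -0.001, -1.0]]
force: [0.3, -0.2, -1.8]
opening: 0.994
grasp_force: 0.0
```

play_rows([
  [[0.03,0,0,0,0,0],[0.05,0,0,0,0,0],[0.06,0,0,0,0,0],[0.06,0,0,0,0,0],[0.06,0,0,0,0,0],[0.06,0,0,0,0,0]],
])

```text
time_s: 62.47
position: [0.534, 0.1798, 0.2254]
tcp_rot: [[0.0, 1.0, -0.001], [1.0, -0.0, -0.001], [-0.001, -0.001, -1.0]]
force: [-0.0, -0.3, -0.9]
opening: 1.003
grasp_force: 0.0
```

```bash
python3 chk.py 13 green_can red_can blue_can screw_pot
python3 - <<'E'
import cv2,numpy as np
a=cv2.imread('pics/top13.png')[90:290,190:380];e=cv2.imread('pics/side13.png')[130:320,180:360]
a=cv2.resize(a,(390,410));e=cv2.resize(e,(388,410));cv2.imwrite('pics/c13.png',np.hstack([a,e]))
E
```

```text
[0.534  0.1798 0.2254]
green_can top (array([ 0.532 , -0.2568]), np.float64(0.0691348195329087))
green_can side (array([ 0.5323, -0.2574]), np.float64(0.03436095054592164))
red_can top (array([ 0.4694, -0.1895]), np.float64(0.08871951219512195))
red_can side (array([ 0.4719, -0.189 ]), np.float64(0.15820734341252699))
blue_can top (array([ 0.5319, -0.1284]), np.float64(0.09643817204301075))
blue_can side (array([ 0.5371, -0.1277]), np.float64(0.18552875695732837))
screw_pot top (array([ 0.6163, -0.01  ]), np.float64(0.1037280701754386))
screw_pot side (array([ 0.6195, -0.0086]), np.float64(0.4980193661971831))
```

View pics/c13.png

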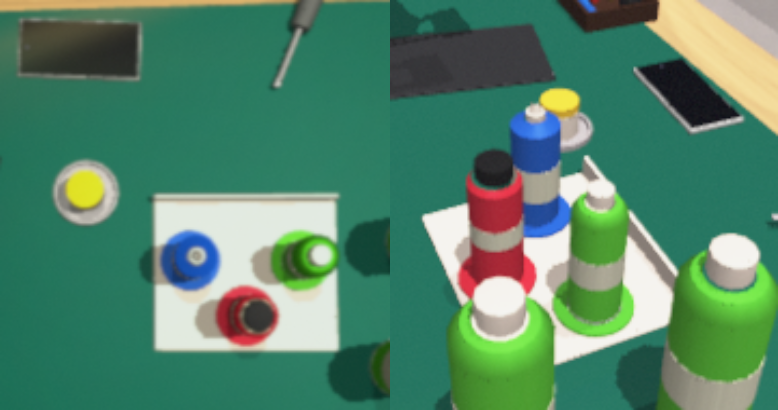

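All is as asked. In the left crop, blue (190,260), green (305,258) and red (248,316) stand centred on their own discs. The pot (85,190) is in the dish and the phone has not moved.

```bash
python3 -c "
from rig import bot
print(bot.hand_in())"
```

```text
the job is handed in; nothing more can be done
None
```

The job is handed in: by the last camera check the pot stands in the steel dish, each can is back on its own coloured disc within about 2 mm, and the phone is untouched; the first try at the pot closed on air without moving it, because the tool sits about 33 mm higher than it reports.

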